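Wedge up a sash frame on the bench

TASK

The loose stile of the small aluminium sash frame stands a few millimetres off its rails. Close it up for screwing: stand packers from the rack upright on the bench against the face of the wooden bench stop, as many as the gap needs, then push the wedge down, thin end first, between packers and stile until you feel it come up firmly tight and the stile has closed on the rails. Do not force it, leave the bottle, carton and tape measure where they are, and finish while still gripping the wedge and holding it pressed tight.

Things in the scene. Friction and masses are not known exactly. Their poses are not given: they have to be found in the camera images.
- frame: The aluminium sash frame lying flat on the bench, fixed, all members 50 mm high and 50 mm wide. Origin at bench level under the middle of the outer face of its loose stile (340 mm long) when that stile is fully closed. x runs along the stile, y points from the bench stop across the gap into the frame (square to the stile), z up. The other stile and two rails lie at y 50 to 280 mm, backed by battens.
- stile (a joint): How far the loose stile stands open off the rails, m: 0 = fully closed on the rails; at most 0.006. It slides along frame y only (a positive value is towards the bench stop), stays where left, and takes about 3 N to slide; it stops hard at 0.
- stile_edge (a point): Point on the loose stile: middle of its outer face at the height of its top, 50 mm above the bench; moves with the stile. Axes as the frame's. The upper edge of that face is rounded, radius 4 mm.
- stop: Hardwood bench stop, 90 mm long (x) by 60 mm (y) by 50 mm high, screwed to the bench opposite the middle of the loose stile. Origin at bench level under the middle of its upright face, which looks along its +y to the stile, parallel to it. The upper edge is rounded, radius 4 mm. With the stile closed the gap between the two faces is between 13.5 and 22 mm. The bench is the floor of the gap.
- stop_edge (a point): Middle of the stop's upright face, at the height of its top, 50 mm above the bench.
- packer1_mid (a point): Centre of a grey plastic packer (20 g) standing upright: 40 mm wide (x) by 5 mm thick (y) by 75 mm tall (z), upper corners rounded 8 mm, top edge half-round. It stands in a 7 mm kerf of the rack, foot 8 mm above the bench; all three packers are alike.
- packer2_mid (a point): Centre of a grey plastic packer (20 g) standing upright: 40 mm wide (x) by 5 mm thick (y) by 75 mm tall (z), upper corners rounded 8 mm, top edge half-round. It stands in a 7 mm kerf of the rack, foot 8 mm above the bench; all three packers are alike.
- packer3_mid (a point): Centre of a grey plastic packer (20 g) standing upright: 40 mm wide (x) by 5 mm thick (y) by 75 mm tall (z), upper corners rounded 8 mm, top edge half-round. It stands in a 7 mm kerf of the rack, foot 8 mm above the bench; all three packers are alike.
- wedge_mid (a point): Centre of the beech wedge (45 g), standing thin end down in the end kerf of the rack, foot 8 mm above the bench: 40 mm wide (x), 110 mm tall (z); thickness (y) 2 mm at the foot growing evenly to 29.5 mm at the top (0.25 mm per mm). The point is half-way up, in the middle of the thickness there (15.75 mm). Its face on the -y side is flat and upright, 7.9 mm from this point; the face on the +y side slopes.
- wedge_tip (a point): Middle of the wedge's thin lower end, 1 mm from the flat face; same axes as wedge_mid, 55 mm lower.
- rack: Dark wooden rack, 50 mm (x) by 160 mm (y) by 30 mm high, fixed to the bench, with four kerfs 22 mm deep along its x: packer1, packer2, packer3 at y = -18, +18, +54 mm and the wedge at -54 mm. Origin in the middle of its underside.
- wedge: The same wedge, given at its foot: origin, on the flat face, half-way along its width. Axes as wedge_mid.
- packer1: The same packer, given at the centre of its foot.
- packer2: The same packer, given at the centre of its foot.
- packer3: The same packer, given at the centre of its foot.
- spray_bottle: Bystander: trigger spray bottle, 78 mm diameter, 227 mm tall, standing; leave alone. Origin under its centre.
- screw_carton: Bystander: cardboard carton of screws, 110 x 70 x 45 mm; leave alone. Origin under its centre.
- tape_measure: Bystander: tape measure, 70 x 38 x 62 mm; leave alone. Origin under its centre.
Mind the look-alikes: they are no part of the job. What is shaped like the packer3 but yellow is not meant. Leave any orange look-alike of the wedge alone.

How it is judged:
By the outcome, as a careful person would: the job done as asked, in the order asked, and still so for the second after the job is handed in, while the arm keeps its last pose, push and grip.
It also fails if it takes over 72 s, if anything falls off the work surface, if the arm or the gripper's body presses on something with over 40 N, if the wrist force passes 120 N, or if a joint passes its speed limit or range.

ROBOT

A 6-joint arm with a two-finger parallel gripper is mounted at the origin on the work surface. World frame = base frame: x ahead of the robot, y to its left, z up, the work surface at z = 0. Lengths are in m, angles in rad, forces in N, time in s.
With the tool pointing down it reaches from about 0.3 to 0.775 m from the base axis. Payload 14.6 kg.
Tool frame: the origin (TCP) lies midway between the tips of the shut fingers; the grasp point (between the pads) lies 19 mm behind it (ctrl.grip_depth is the distance from the TCP to the grasp point, in m); x points along the fingers, y is the direction in which the jaws open and shut, and the axes are right-handed (so a half turn about x gives the same grasp; the last joint's range is limited). The gripper opens to 94 mm and grips with 3 to 60 N. Pads are 16 mm wide; open, the fingers measure 119 mm over their backs; the gripper's body (75 mm by 177 mm) begins 78 mm behind the grasp point.
Start: joints at [-1.3, 0.3, 1.521, -0, 1.321, -0.067], TCP at [0.182, -0.519, 0.205] pointing down, gripper open.
Joint ranges: [-3.03, 3.03], [-0.79, 2.21], [0.23, 2.52], [-1.04, 4.18], [0, 3.07], [-2.55, 2.55]. Speed limits (rad/s): [2.22, 2.22, 2.57, 3.14, 3.14, 3.14].

INTERFACE

Orientations are given as a unit quaternion [w, x, y, z].
In Python, from workcell import ctrl gives the robot as it stands.
- The arm moves only by the tool send_rows, never from a script. Its argument "plan" is a list of rows, each an object of numbers: "x", "y", "z": the shift along the tool's x, y, z in m; "ax", "ay", "az": the turn, a rotation vector about the tool's x, y, z in rad. In form: [{"x": .., "y": .., "z": .., "ax": .., "ay": .., "az": ..}, ...]. A call has 1 to 5 rows; each row shifts and turns the commanded pose from where the row before left it, along the tool's axes as they then stand; what a row does not reach is not made up. A row lasts 1/12 s, in which the tool goes at most 41.7 mm and 7.16 degrees, less where a joint would pass 70% of its speed; a pose out of reach is approached as far as the arm can. A call with a gripper value outside its range is refused whole. "grip" is the finger opening in m, from 0 to 0.094, set as the call begins (left out, the last holds). The fingers move at their own pace and stop on an object; "squeeze" is the grip in N (left out, the last holds). Time passes only in rows, so rows that do not move let the fingers close. It gives the time, the measured TCP pose, the force and the opening at its end, in the units of the state.
- ctrl.get_state(): the state, without advancing time (a new reading comes with each control period).
- ctrl.grab_frame(name): name is "side" or "top"; returns a dict with "image" (420x560x3 uint8, red, green, blue), "K" (3x3 intrinsics, pixels), "R" (3x3) and "t" (3): a world point X has camera coordinates R X + t. Camera axes: x right, y down, z forward; pixel columns grow to the right and rows downward; lengths in m; the calibration is good to about 2 mm. A picture is of the moment at which its call begins. There is no depth.
- ctrl.finish_job(): hands the job in, once; it reports no verdict.
The state is a dict: "time": time; "joint_pos": joint angles; "joint_vel": joint speeds; "effort": joint torques, N m; "position": TCP position; "tool_rot": TCP orientation; "wrist_force": force on the tool from outside, world axes, zero at the start; "moment": the same for the moment, N m; "gripper_width": finger opening in m.
Only numpy, scipy, OpenCV 4.12 (cv2) and the standard library are available. Lean on these libraries where they do the work, as an engineer would, in place of code of your own. Each camera call takes 0.05 s, during which the arm holds its last target.

## Working session

There is one attempt and no reset: what is moved stays moved. The work goes in short steps, Python scripts to look and compute and a tool call to move; the robot and the scene stay as the last step left them, time stands still between calls to the robot, and variables do not carry over. Pictures are saved under pics/ and viewed, and the job is handed in when it is done.

Besides the shell and the picture viewer there is one more tool, called after "Emit:" by a JSON object that holds its "op" and its "data", one argument or row to a line. send_rows: Moves the arm, as the interface text tells. Its arguments: {"type":"object","properties":{"plan":{"type":"array"},"grip":{"type":"number"},"squeeze":{"type":"number"}},"required":["plan"]}

```bash
mkdir -p pics; ls; python3 - <<'E'
from workcell import ctrl
import cv2
s=ctrl.get_state(); print(s); print(ctrl.grip_depth)
for n in ("side","top"):
    f=ctrl.grab_frame(n); cv2.imwrite(f"pics/{n}0.png",cv2.cvtColor(f["image"],cv2.COLOR_RGB2BGR)); print(n,f["K"],f["R"],f["t"])
E
```

```text
pics
{'time': 0.0, 'joint_pos': array([-1.29958588e+00,  3.00503791e-01,  1.52158053e+00,  1.98862822e-05,
        1.32069134e+00, -6.66093436e-02]), 'joint_vel': array([ 1.64307481e-03,  7.65202547e-04,  2.37082312e-04,  3.37471222e-05,
        3.01284033e-04, -1.49491764e-03]), 'effort': array([ 6.62401508e-04, -5.31803763e+01, -3.52739775e+01,  7.08385091e-02,
        2.43275869e-02, -9.21829610e-05]), 'position': array([ 0.18221429, -0.51866285,  0.20486863]), 'tool_rot': array([-0.1184517 , -0.6970079 , -0.11928523,  0.69707978]), 'wrist_force': array([ 0.15659965, -0.28759847, -0.81243981]), 'moment': array([ 0.00482686, -0.00239818,  0.00159394]), 'gripper_width': 0.09418138943145138}
0.0188
side [[490.87872307   0.         283.30138935]
 [  0.         490.87872307 203.70836087]
 [  0.           0.           1.        ]] [[-0.84156197 -0.54000529  0.01295134]
 [-0.29456769  0.4387022  -0.84898189]
 [ 0.45277293 -0.71828592 -0.5282632 ]] [0.35051733 0.27560246 0.62667655]
top [[476.09663156   0.         283.8807059 ]
 [  0.         476.09663156 212.33671613]
 [  0.           0.           1.        ]] [[ 0.01996861 -0.99979186 -0.00418322]
 [-0.98039094 -0.01876034 -0.1961674 ]
 [ 0.19604809  0.00801838 -0.9805615 ]] [-0.16334602  0.51812892  0.99081342]
```

View pics/side0.png

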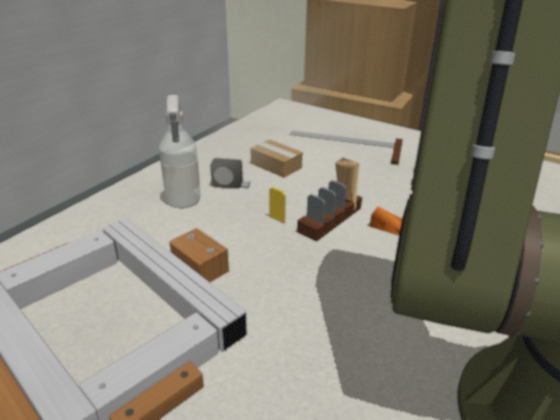

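View pics/top0.png

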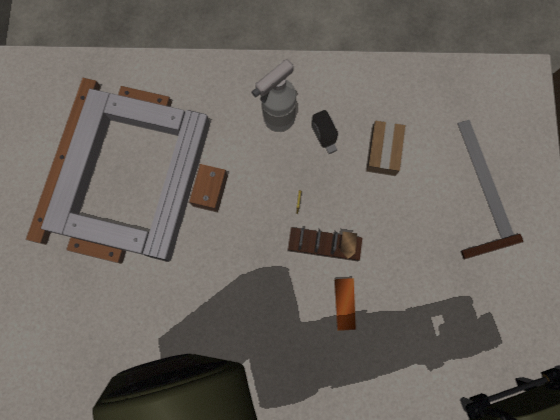

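The side view shows the rack at about (330,215) holding grey packers at (316,208), (327,200), (337,193) and the beech wedge at (347,182). The look-alikes are the yellow packer at (277,205), standing alone, and the orange wedge at (390,221), lying down. The stop is at (199,255). I'll enlarge these areas to measure them.

```bash
cat > h.py <<'E'
from workcell import ctrl
import cv2, numpy as np
def grab(n,name,box,s):
    f=ctrl.grab_frame(n); crop(f["image"],name,box,s); return f
def crop(img,name,box,s):
    u0,v0,u1,v1=box
    im=cv2.cvtColor(img,cv2.COLOR_RGB2BGR)[v0:v1,u0:u1]
    im=cv2.resize(im,None,fx=s,fy=s,interpolation=cv2.INTER_CUBIC)
    st=10
    for u in range((u0+st-1)//st*st,u1,st):
        x=int((u-u0+.5)*s); cv2.line(im,(x,0),(x,6 if u%20 else 12),(0,0,255),1)
        if u%20==0: cv2.putText(im,str(u),(x-10,24),0,.4,(0,0,255),1)
    for v in range((v0+st-1)//st*st,v1,st):
        y=int((v-v0+.5)*s); cv2.line(im,(0,y),(6 if v%20 else 12,y),(0,0,255),1)
        if v%20==0: cv2.putText(im,str(v),(14,y+4),0,.4,(0,0,255),1)
    cv2.imwrite(f"pics/{name}.png",im)
CAM={}
def cam(n):
    if n not in CAM:
        f=np.load(f"cam_{n}.npz"); CAM[n]=(f["K"],f["R"],f["t"])
    return CAM[n]
def ray(n,u,v):
    K,R,t=cam(n); d=R.T@np.linalg.solve(K,[u,v,1.]); return -R.T@t,d
def at_z(n,u,v,z):
    c,d=ray(n,u,v); return c+d*(z-c[2])/d[2]
def proj(n,X):
    K,R,t=cam(n); p=K@(R@np.asarray(X,float)+t); return p[:2]/p[2]
E
python3 - <<'E'
from h import *
for n in("side","top"):
    f=ctrl.grab_frame(n); np.savez(f"cam_{n}.npz",K=f["K"],R=f["R"],t=f["t"]); cv2.imwrite(f"pics/{n}_raw.png",f["image"][...,::-1])
    if n=="top":
        crop(f["image"],"t_rack",(280,180,380,270),8); crop(f["image"],"t_stop",(140,100,235,270),3.5 and 3.5)
    else:
        crop(f["image"],"s_rack",(260,140,370,245),5.5 and 5.5); crop(f["image"],"s_stop",(100,200,260,360),3.7)
E
```

```text
(no output)
```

View pics/t_rack.png

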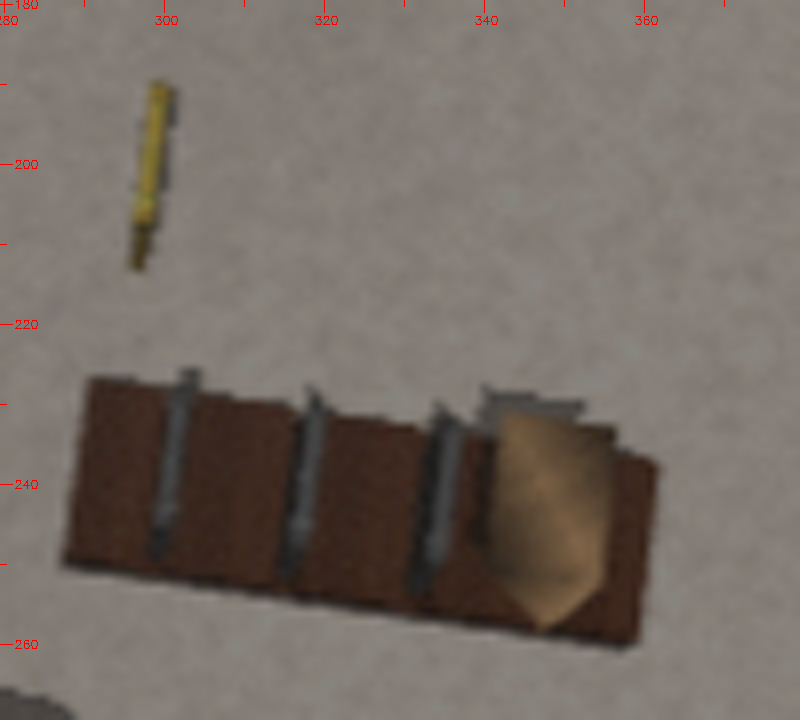

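View pics/s_rack.png

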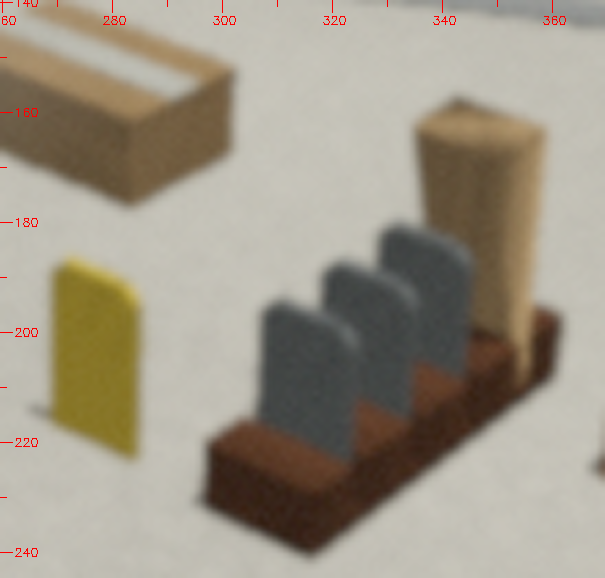

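View pics/t_stop.png

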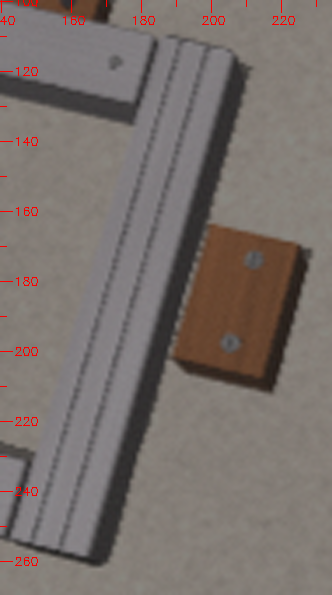

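View pics/s_stop.png

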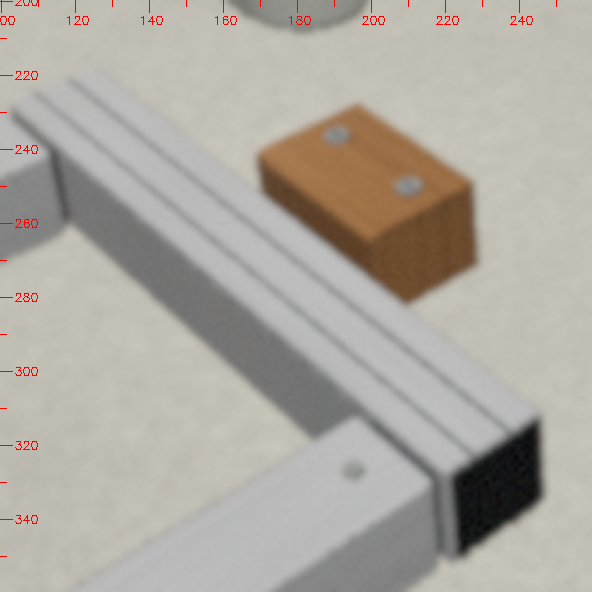

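The three grey packers in the rack and the beech wedge in its end kerf fit the description. The yellow standing packer and the orange lying wedge are excluded. Next I'll fit the rack, stop and frame poses from edges in both views.

```bash
python3 - <<'E'
from h import *
from scipy.spatial.transform import Rotation as Ro
for n in("side","top"):
    print(n,ray(n,0,0)[0])
s=ctrl.get_state();w,x,y,z=s["tool_rot"];print(Ro.from_quat([x,y,z,w]).as_matrix().round(3))
# rough
for nm,n,u,v,zz in [("rackTL","top",290.5,227,.03),("rackTR","top",361.5,237,.03),("rackBR","top",359,260,.03),("rackBL","top",288,250,.03),
 ("rack sL","side",299,220,.03),("rack sB","side",317,229.5,.03),("rack sR","side",361,197,.03),
 ("stop a","top",200,164,.05),("stop b","top",190,201,.05),("stop c","top",217,208,.05),("stop d","top",226,170,.05),
 ("stop sa","side",170,241,.05),("stop sb","side",199,264,.05),("stop sc","side",227,249,.05),("stop sd","side",196,228,.05),
 ("stile t1","top",207,113,.05),("stile t2","top",166,259,.05),("stile s2","side",245,312,.05),("stile s1","side",126,218,.05)]:
    print(nm,n,at_z(n,u,v,zz).round(4))
E
```

```text
side [0.09242345 0.51850675 0.56049199]
top [ 0.31698361 -0.16153646  1.07251018]
[[-0.     0.331 -0.943]
 [ 0.001 -0.943 -0.331]
 [-1.    -0.001 -0.   ]]
rackTL top [ 0.4925 -0.1684  0.03  ]
rackTR top [ 0.4732 -0.3255  0.03  ]
rackBR top [ 0.4222 -0.3195  0.03  ]
rackBL top [ 0.4412 -0.1638  0.03  ]
rack sL side [ 0.4894 -0.1694  0.03  ]
rack sB side [ 0.4444 -0.1607  0.03  ]
rack sR side [ 0.426  -0.3162  0.03  ]
stop a top [0.6281 0.0367 0.05  ]
stop b top [0.5429 0.0541 0.05  ]
stop c top [ 0.5283 -0.0062  0.05  ]
stop d top [ 0.6153 -0.0221  0.05  ]
stop sa side [0.6277 0.0384 0.05  ]
stop sb side [0.5437 0.0588 0.05  ]
stop sc side [0.5307 0.0015 0.05  ]
stop sd side [ 0.6165 -0.0169  0.05  ]
stile t1 top [0.7497 0.0273 0.05  ]
stile t2 top [0.4143 0.0982 0.05  ]
stile s2 side [0.4155 0.1058 0.05  ]
stile s1 side [0.7465 0.0306 0.05  ]
```

```bash
cat >> h.py <<'E'
def rect(n,img,org,yaw,z,xr,yr,ppm=3000):
    # image with columns = y' (right +), rows = x' (down +)
    K,R,t=cam(n); c,s=np.cos(yaw),np.sin(yaw); ex=np.array([c,s,0]); ey=np.array([-s,c,0])
    P=K@np.c_[R,t]; 
    o=np.r_[org,z]
    H=P@np.c_[np.r_[ey/ppm,0],np.r_[ex/ppm,0],np.r_[o+ey*yr[0]+ex*xr[0],1]]
    return cv2.warpPerspective(img,np.linalg.inv(H),(int((yr[1]-yr[0])*ppm),int((xr[1]-xr[0])*ppm)),flags=cv2.INTER_CUBIC)
E
python3 - <<'E'
from h import *
t=cv2.imread("pics/top_raw.png"); s=cv2.imread("pics/side_raw.png")
org=np.array([.5855,.0455]); yaw=np.deg2rad(-11.7)
for n,im,z in (("top",t,.05),("top",t,.0),("side",s,.05)):
    # yaw tune on stile top outer edge
    best=[]
    for yd in np.arange(-14,-9,.1):
        w=rect(n,im,org,np.deg2rad(yd),z,(-.17,.17),(0.,.06),2000).mean(2)
        g=np.abs(np.diff(cv2.GaussianBlur(w.mean(0)[None],(9,1),1.5)[0])); best.append((g.max(),yd,g.argmax()/2))
    print(n,z,"stile",max(best))
    best=[]
    for yd in np.arange(-16,-7,.1):
        w=rect(n,im,org,np.deg2rad(yd),z,(-.035,.035),(-.07,.012),2000).mean(2)
        g=np.abs(np.diff(cv2.GaussianBlur(w.mean(0)[None],(9,1),1.5)[0])); best.append((g.max(),yd,g.argmax()/2-70))
    print("stop",max(best))
    w=rect(n,im,org,yaw,z,(-.18,.18),(-.08,.1),2200)
    cv2.imwrite(f"pics/r_{n}{int(z*1000)}.png",cv2.resize(w,(396,792*0+594)))
np.set_printoptions(linewidth=150)
for n,im in (("top",t),("side",s)):
  for xr in ((-.035,.035),(.06,.16),(-.16,-.06)):
    w=rect(n,im,org,yaw,.05,xr,(-.01,.075),1000).mean((0,2)); print(n,xr); print(w.round().astype(int))
E
```

```text
top 0.05 stile (np.float64(8.280437701451234), np.float64(-12.500000000000005), np.float64(4.5))
stop (np.float64(12.667394090409559), np.float64(-12.400000000000013), np.float64(-66.5))
top 0.0 stile (np.float64(8.431200786034637), np.float64(-12.500000000000005), np.float64(17.5))
stop (np.float64(12.123395525661707), np.float64(-12.400000000000013), np.float64(-57.0))
side 0.05 stile (np.float64(3.679626176579802), np.float64(-12.500000000000005), np.float64(51.5))
stop (np.float64(6.350296036038628), np.float64(-12.600000000000012), np.float64(-55.5))
top (-0.035, 0.035)
[ 75  76  76  77  76  75  74  74  73  72  75  82  90  96  96  84  64  50  46  47  47  48  48  47  47  50  59  73  90 107 119 126 130 130 130 130 130
 130 130 130 130 129 127 121 112 103  98 104 117 128 131 130 129 129 128 128 129 129 129 129 127 121 112 103  99 105 117 127 129 128 128 128 127 127
 127 127 127 127 127 127 127 127 127 127]
top (0.06, 0.16)
[126 126 126 126 126 126 126 126 126 126 124 119 107  89  71  58  54  53  53  53  52  51  49  49  54  66  81  98 112 122 126 128 128 127 127 127 128
 128 128 129
[... 916 characters left out ...]

[190 190 190 190 191 191 191 191 190 190 190 190 190 190 190 190 190 190 190 190 190 190 190 189 189 188 186 185 184 184 184 185 187 187 187 187 188
 188 188 187 185 180 174 168 164 166 171 178 183 185 186 186 186 186 187 187 187 187 185 182 176 169 165 167 172 179 183 186 186 186 186 186 185 183
 179 171 160 148 137 130 129 132 137 142]
side (-0.16, -0.06)
[154 154 154 154 154 154 154 154 155 155 155 155 155 154 155 155 155 155 155 155 155 155 154 154 155 155 155 155 157 162 167 173 178 183 186 187 188
 189 189 190 190 189 188 187 182 174 165 160 163 172 180 185 187 188 187 187 187 187 188 188 188 187 184 176 167 161 164 173 181 186 187 187 187 187
 186 185 183 179 171 158 143 130 120 117]
```

```bash
python3 - <<'E'
from h import *
t=cv2.imread("pics/top_raw.png"); s=cv2.imread("pics/side_raw.png")
org=np.array([.5855,.0455]); yaw=np.deg2rad(-12.45)
def edges(n,im,z,xr,yr,th=1.0):
    w=rect(n,im,org,yaw,z,xr,yr,4000).mean((0,2)); g=np.gradient(cv2.GaussianBlur(w[None],(0,0),3)[0])
    out=[]
    for i in range(2,len(g)-2):
        if abs(g[i])>th*.4 and abs(g[i])>=abs(g[i-1]) and abs(g[i])>abs(g[i+1]): out.append((round(yr[0]*1000+i/4,2),round(g[i],1)))
    return out
for xr in ((-.035,.035),(.06,.15),(-.15,-.06)):
  print(xr)
  print(" top z50",edges("top",t,.05,xr,(-.07,.09)))
  print(" top z0 ",edges("top",t,0,xr,(-.05,.06)))
  print(" side z50",edges("side",s,.05,xr,(-.07,.09)))
c=ray("top",0,0)[0];e=np.array([-np.sin(yaw),np.cos(yaw)]);print("cam y' top",e@(c[:2]-org),c[2]); c=ray("side",0,0)[0];print("side",e@(c[:2]-org),c[2])
# whole-frame: far stile outer edge
for xr in ((-.15,-.02),(.02,.13)):
  print("frame top z50",edges("top",t,.05,xr,(.0,.36)))
  print("frame side z50",edges("side",s,.05,xr,(.0,.36)))
E
```

```text
(-0.035, 0.035)
 top z50 [(-66.25, np.float64(-6.3)), (-57.0, np.float64(2.2)), (-36.25, np.float64(0.5)), (-30.0, np.float64(0.4)), (-26.5, np.float64(-0.6)), (1.5, np.float64(1.9)), (5.5, np.float64(-4.2)), (17.75, np.float64(4.2)), (34.0, np.float64(-2.2)), (37.75, np.float64(2.8)), (52.0, np.float64(-2.1)), (55.75, np.float64(2.6))]
 top z0  [(-47.0, np.float64(2.1)), (-15.25, np.float64(-0.4)), (14.25, np.float64(1.9)), (18.5, np.float64(-4.2)), (31.5, np.float64(4.1)), (48.5, np.float64(-2.1)), (52.25, np.float64(2.7))]
 side z50 [(-55.5, np.float64(-3.2)), (-27.0, np.float64(-0.4)), (5.0, np.float64(-2.1)), (18.5, np.float64(4.5)), (33.75, np.float64(-1.8)), (37.75, np.float64(1.8)), (51.75, np.float64(-1.9)), (55.5, np.float64(1.8)), (68.0, np.float64(-3.4))]
(0.06, 0.15)
 top z50 [(4.5, np.float64(-4.8)), (17.75, np.float64(4.1)), (33.75, np.float64(-2.3)), (37.75, np.float64(2.7)), (52.0, np.float64(-2.2)), (55.75, np.float64(2.5)), (67.75, np.float64(-2.6)), (71.75, np.float64(1.9))]
 top z0  [(17.25, np.float64(-4.7)), (31.25, np.float64(3.9)), (48.25, np.float64(-2.2)), 
[... 1805 characters left out ...]
 np.float64(-2.3)), (37.75, np.float64(2.7)), (52.0, np.float64(-2.2)), (55.75, np.float64(2.6)), (67.75, np.float64(-1.4)), (72.0, np.float64(0.7)), (227.75, np.float64(-3.1)), (251.75, np.float64(3.6)), (300.25, np.float64(-3.4)), (324.25, np.float64(3.1))]
frame side z50 [(11.0, np.float64(0.5)), (33.5, np.float64(-1.6)), (37.75, np.float64(1.6)), (51.5, np.float64(-1.7)), (55.75, np.float64(1.6)), (68.0, np.float64(-3.2)), (74.0, np.float64(0.5)), (92.75, np.float64(1.4)), (249.5, np.float64(-0.5)), (253.0, np.float64(2.1)), (260.25, np.float64(-1.3)), (269.25, np.float64(-1.3)), (272.5, np.float64(-1.3)), (280.25, np.float64(-1.3)), (287.0, np.float64(-1.2)), (289.25, np.float64(-1.2))]
```

Measured so far, with the face positions good to about ±1 mm:

| Quantity | Estimate |
|---|---|
| Frame and stop yaw | −12.45° |
| Current gap between stop and stile | about 14.6 mm |
| Stile opening | about 4 mm |
| Closed gap | about 18.7 mm |

- **One packer:** it leaves about 13.7 mm, which is the wedge's limit at the bench, so it would bottom out.
- **Two packers:** they leave about 8.7 mm closed and 4.6 mm now, so two are needed.

I'll grip each packer across its 40 mm width, starting with packer3, the grey one at the end of the rack (side 308,208).

```bash
cat >> h.py <<'E'
from scipy.spatial.transform import Rotation as Ro
STOP=np.array([.5861,.0490]); YS=np.deg2rad(-12.45); RACK=np.array([.458,-.2445]); YR=np.deg2rad(-6.95)
def loc(o,yaw,x,y):
    c,s=np.cos(yaw),np.sin(yaw); return o+np.array([c*x-s*y,s*x+c*y])
def to(xy,z,yaw):
    "shift in current tool axes and turn about tool x needed"
    s=ctrl.get_state(); w,a,b,c=s["tool_rot"]; R=Ro.from_quat([a,b,c,w]).as_matrix()
    ty=R[:,1]; cur=np.arctan2(ty[1],ty[0]); d=(yaw-cur+np.pi/2)%np.pi-np.pi/2
    print("t",round(s["time"],2),"pos",s["position"].round(4),"yaw",np.rad2deg(cur).round(2),"F",s["wrist_force"].round(1),"M",s["moment"].round(2),"w",round(s["gripper_width"],4), "tilt",R[:2,0].round(4))
    D=np.r_[xy,z]-s["position"]; print(" shift tool xyz mm",(R.T@D*1000).round(1)," ax",round(-d,4),"rad ; tool y",R[:,1].round(3),"z",R[:,2].round(3))
def st():
    s=ctrl.get_state(); to(s["position"][:2],s["position"][2],0)
E
python3 - <<'E'
from h import *
to(loc(RACK,YR,0,.054),.205,YR)
E
```

```text
t 0.2 pos [ 0.1822 -0.5188  0.2051] yaw -70.65 F [-0.2  0.1 -0.1] M [ 0.01  0.03 -0.05] w 0.0937 tilt [-0.0002  0.0007]
 shift tool xyz mm [ 3.000e-01 -2.158e+02 -3.750e+02]  ax -1.1117 rad ; tool y [ 0.331 -0.943 -0.001] z [-0.943 -0.331 -0.   ]
```

Emit:
{"op": "send_rows", "data": {
  "plan": [
    {"ax": -0.12},
    {"ax": -0.12},
    {"ax": -0.12},
    {"ax": -0.12},
    {"ax": -0.12}
  ],
  "grip": 0.06,
  "squeeze": 10
}}

```text
invalid input
```

Emit:
{"op": "send_rows", "data": {
  "plan": [
    {"ax": -0.12},
    {"ax": -0.12},
    {"ax": -0.12},
    {"ax": -0.12},
    {"ax": -0.03}
  ]
}}

```text
invalid input
```

```bash
python3 - <<'E'
from h import *
to(loc(RACK,YR,0,.054),.14,YR)
E
```

```text
t 0.2 pos [ 0.1822 -0.5188  0.2051] yaw -70.65 F [-0.2  0.1 -0.1] M [ 0.01  0.03 -0.05] w 0.0937 tilt [-0.0002  0.0007]
 shift tool xyz mm [  65.3 -215.7 -375. ]  ax -1.1117 rad ; tool y [ 0.331 -0.943 -0.001] z [-0.943 -0.331 -0.   ]
```

The call was refused, so perhaps every row needs all six keys.

Emit:
{"op": "send_rows", "data": {
  "plan": [
    {"x": 0,"y": 0,"z": 0,"ax": -0.12,"ay": 0,"az": 0},
    {"x": 0,"y": 0,"z": 0,"ax": -0.12,"ay": 0,"az": 0},
    {"x": 0,"y": 0,"z": 0,"ax": -0.12,"ay": 0,"az": 0},
    {"x": 0,"y": 0,"z": 0,"ax": -0.12,"ay": 0,"az": 0},
    {"x": 0,"y": 0,"z": 0,"ax": -0.12,"ay": 0,"az": 0}
  ],
  "grip": 0.06,
  "squeeze": 10
}}

```text
time: 0.62
position: [0.1823, -0.5188, 0.2053]
tool_rot: [0.321, 0.63, 0.322, -0.63]
wrist_force: [-1.0, -0.2, 0.4]
gripper_width: 0.064
```

Emit:
{"op": "send_rows", "data": {
  "plan": [
    {"x": 0,"y": 0,"z": 0,"ax": -0.12,"ay": 0,"az": 0},
    {"x": 0,"y": 0,"z": 0,"ax": -0.12,"ay": 0,"az": 0},
    {"x": 0,"y": 0,"z": 0,"ax": -0.12,"ay": 0,"az": 0},
    {"x": 0,"y": 0,"z": 0,"ax": -0.12,"ay": 0,"az": 0},
    {"x": 0,"y": 0,"z": 0,"ax": -0.03,"ay": 0,"az": 0}
  ]
}}

```text
time: 1.03
position: [0.1822, -0.5188, 0.2053]
tool_rot: [0.47, 0.528, 0.47, -0.528]
wrist_force: [0.1, 0.4, 0.4]
gripper_width: 0.0603
```

```bash
python3 - <<'E'
from h import *
to(loc(RACK,YR,0,.054),.14,YR)
E
```

```text
t 1.03 pos [ 0.1822 -0.5188  0.2053] yaw -6.63 F [0.1 0.4 0.4] M [-0.04 -0.08  0.02] w 0.0603 tilt [-0.0001  0.0004]
 shift tool xyz mm [  65.3  242.6 -358.3]  ax 0.0056 rad ; tool y [ 0.993 -0.115 -0.   ] z [-0.115 -0.993 -0.   ]
```

Emit:
{"op": "send_rows", "data": {
  "plan": [
    {"x": 0,"y": 0.022,"z": -0.0325,"ax": 0.0056,"ay": 0,"az": 0},
    {"x": 0,"y": 0.022,"z": -0.0325,"ax": 0,"ay": 0,"az": 0},
    {"x": 0,"y": 0.022,"z": -0.0325,"ax": 0,"ay": 0,"az": 0},
    {"x": 0,"y": 0.022,"z": -0.0325,"ax": 0,"ay": 0,"az": 0},
    {"x": 0,"y": 0.022,"z": -0.0325,"ax": 0,"ay": 0,"az": 0}
  ]
}}

```text
time: 1.45
position: [0.3128, -0.3701, 0.2054]
tool_rot: [0.467, 0.531, 0.467, -0.531]
wrist_force: [2.0, -1.1, -0.9]
gripper_width: 0.06
```

Emit:
{"op": "send_rows", "data": {
  "plan": [
    {"x": 0,"y": 0.022,"z": -0.0325,"ax": 0,"ay": 0,"az": 0},
    {"x": 0,"y": 0.022,"z": -0.0325,"ax": 0,"ay": 0,"az": 0},
    {"x": 0,"y": 0.022,"z": -0.0325,"ax": 0,"ay": 0,"az": 0},
    {"x": 0,"y": 0.022,"z": -0.0325,"ax": 0,"ay": 0,"az": 0},
    {"x": 0,"y": 0.022,"z": -0.0325,"ax": 0,"ay": 0,"az": 0}
  ]
}}

```text
time: 1.87
position: [0.4429, -0.2229, 0.2055]
tool_rot: [0.467, 0.531, 0.467, -0.531]
wrist_force: [0.9, -1.4, -0.1]
gripper_width: 0.06
```

Emit:
{"op": "send_rows", "data": {
  "plan": [
    {"x": 0.02,"y": 0.022,"z": -0.033,"ax": 0,"ay": 0,"az": 0},
    {"x": 0.035,"y": 0,"z": 0,"ax": 0,"ay": 0,"az": 0},
    {"x": 0.01,"y": 0,"z": 0,"ax": 0,"ay": 0,"az": 0},
    {"x": 0,"y": 0,"z": 0,"ax": 0,"ay": 0,"az": 0}
  ]
}}

```text
time: 2.2
position: [0.465, -0.196, 0.1393]
tool_rot: [-0.465, -0.53, -0.469, 0.532]
wrist_force: [0.1, 0.8, -0.1]
gripper_width: 0.0596
```

```bash
python3 - <<'E'
from h import *
to(loc(RACK,YR,0,.054),.062,YR)
grab("side","s1",(240,100,400,250),5); grab("top","t1",(250,170,390,290),5)
E
```

```text
t 2.2 pos [ 0.465  -0.196   0.1393] yaw -7.33 F [ 0.1  0.8 -0.1] M [ 0.01 -0.06  0.03] w 0.0596 tilt [-0.0048  0.0023]
 shift tool xyz mm [77.3 -0.8 -4.9]  ax -0.0067 rad ; tool y [ 0.992 -0.128 -0.005] z [-0.128 -0.992 -0.002]
```

View pics/s1.png

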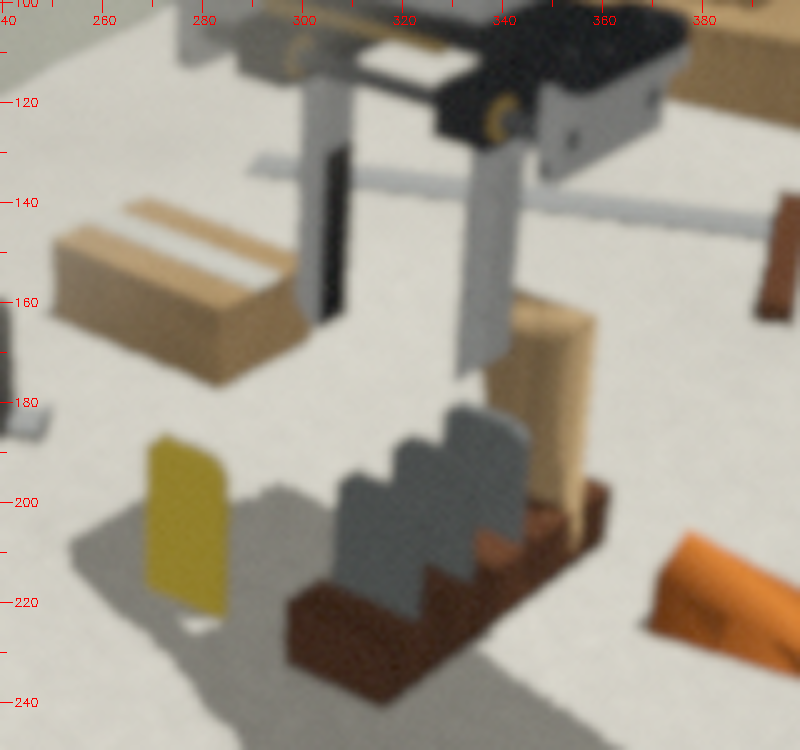

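View pics/t1.png

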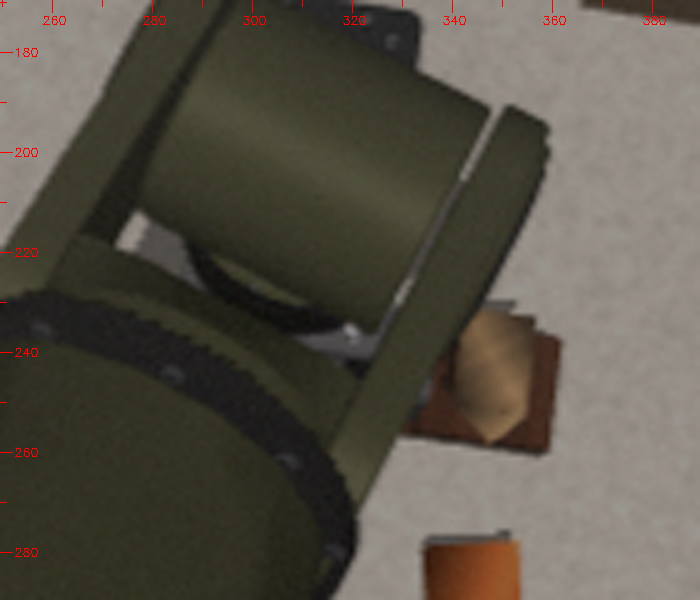

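The side view shows the open fingers with tips near (304,164) and (336,173), above packer3 at (345,195 in the crop ticks: u≈307–324). I'll check the calibration against the finger tips before going down.

```bash
python3 - <<'E'
from h import *
p=ctrl.get_state()["position"]; e=np.array([.992,-.128,0]); z=np.array([-.128,-.992,0])
for sy in(-1,1):
  for sz in(-1,1):
    for off in (.03,.042): print(sy,sz,off,proj("side",p+e*sy*off+z*sz*.008).round(1))
# packer3 expected outline
for nm,y in(("p3",.054),("p2",.018),("p1",-.018)):
  for x,zz in((-.02,.075),(.02,.075),(-.02,.03),(.02,.03),(0,.083)):
    print(nm,x,zz,proj("side",np.r_[loc(RACK,YR,x,y+.0025),zz]).round(1),proj("top",np.r_[loc(RACK,YR,x,y),zz]).round(1))
E
```

```text
-1 -1 0.03 [330.3 172.6]
-1 -1 0.042 [335.8 174.7]
-1 1 0.03 [335.4 169.5]
-1 1 0.042 [340.8 171.6]
1 -1 0.03 [304.  162.5]
1 -1 0.042 [298.9 160.6]
1 1 0.03 [309.2 159.6]
1 1 0.042 [304.2 157.7]
p3 -0.02 0.075 [324.5 203.3] [299.9 246. ]
p3 0.02 0.075 [307.6 196.1] [302.4 227.5]
p3 -0.02 0.03 [323.2 223.1] [299.3 248.6]
p3 0.02 0.03 [306.7 215.7] [301.7 230.8]
p3 0 0.083 [316.2 196.1] [301.2 236.2]
p2 -0.02 0.075 [335.4 195.9] [316.8 248.4]
p2 0.02 0.075 [318.6 189. ] [319.2 229.8]
p2 -0.02 0.03 [333.8 215.4] [315.5 250.9]
p2 0.02 0.03 [317.5 208.3] [317.8 233.1]
p2 0 0.083 [327.2 188.8] [318.3 238.6]
p1 -0.02 0.075 [345.8 188.8] [333.8 250.8]
p1 0.02 0.075 [329.2 182.2] [336.1 232.2]
p1 -0.02 0.03 [344. 208.] [331.8 253.2]
p1 0.02 0.03 [327.8 201.2] [334.  235.3]
p1 0 0.083 [337.7 182. ] [335.3 240.9]
```

Emit:
{"op": "send_rows", "data": {
  "plan": [
    {"x": 0.027,"y": -0.001,"z": -0.005,"ax": -0.006,"ay": 0,"az": 0},
    {"x": 0.025,"y": 0,"z": 0,"ax": 0,"ay": 0,"az": 0},
    {"x": 0.02,"y": 0,"z": 0,"ax": 0,"ay": 0,"az": 0},
    {"x": 0.005,"y": 0,"z": 0,"ax": 0,"ay": 0,"az": 0},
    {"x": 0,"y": 0,"z": 0,"ax": 0,"ay": 0,"az": 0}
  ]
}}

```text
time: 2.72
position: [0.4659, -0.1923, 0.0652]
tool_rot: [-0.468, -0.53, -0.468, 0.53]
wrist_force: [0.3, 0.8, 0.4]
gripper_width: 0.0601
```

```bash
python3 - <<'E'
from h import *
to(loc(RACK,YR,0,.054),.062,YR)
grab("side","s2",(260,140,370,245),7)
E
```

```text
t 2.72 pos [ 0.4659 -0.1923  0.0652] yaw -7.1 F [0.3 0.8 0.4] M [-0.05 -0.09 -0.03] w 0.0601 tilt [-0.0002  0.0001]
 shift tool xyz mm [ 3.2 -1.5 -1.2]  ax -0.0027 rad ; tool y [ 0.992 -0.124 -0.   ] z [-0.124 -0.992 -0.   ]
```

View pics/s2.png

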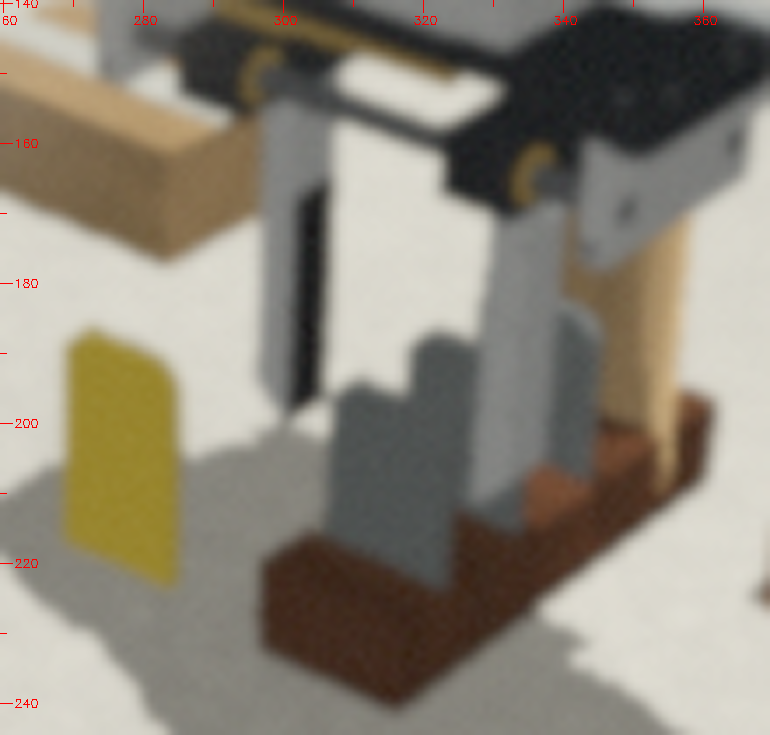

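```bash
python3 - <<'E'
from h import *
p=ctrl.get_state()["position"]; e=np.array([.992,-.124,0]); z=np.array([-.124,-.992,0])
for sy in(-1,1):
  for sz in(-1,1):
    for off in (.03,.042): print(sy,sz,off,proj("side",p+e*sy*off+z*sz*.008).round(1), proj("side",p-[0,0,.004]+e*sy*off+z*sz*.008).round(1))
E
```

```text
-1 -1 0.03 [326.4 209.7] [326.2 211.5]
-1 -1 0.042 [331.6 212. ] [331.5 213.8]
-1 1 0.03 [331.3 206.3] [331.1 208. ]
-1 1 0.042 [336.5 208.5] [336.4 210.3]
1 -1 0.03 [301.1 198.8] [301.1 200.5]
1 -1 0.042 [296.3 196.7] [296.2 198.4]
1 1 0.03 [306.2 195.6] [306.1 197.3]
1 1 0.042 [301.3 193.5] [301.3 195.3]
```

The tips now match their projection within about 1 px, and packer3 stands between the fingers. I'll make a small correction and close.

Emit:
{"op": "send_rows", "data": {
  "plan": [
    {"x": 0.002,"y": -0.0015,"z": -0.001,"ax": 0,"ay": 0,"az": 0},
    {"x": 0,"y": 0,"z": 0,"ax": 0,"ay": 0,"az": 0}
  ]
}}

```text
time: 2.93
position: [0.4651, -0.1907, 0.064]
tool_rot: [0.469, 0.53, 0.468, -0.53]
wrist_force: [0.2, -0.2, -0.4]
gripper_width: 0.0597
```

Emit:
{"op": "send_rows", "data": {
  "plan": [
    {"x": 0,"y": 0,"z": 0,"ax": 0,"ay": 0,"az": 0},
    {"x": 0,"y": 0,"z": 0,"ax": 0,"ay": 0,"az": 0},
    {"x": 0,"y": 0,"z": 0,"ax": 0,"ay": 0,"az": 0},
    {"x": 0,"y": 0,"z": 0,"ax": 0,"ay": 0,"az": 0},
    {"x": 0,"y": 0,"z": 0,"ax": 0,"ay": 0,"az": 0}
  ],
  "grip": 0.03,
  "squeeze": 12
}}

```text
time: 3.35
position: [0.4648, -0.1904, 0.0629]
tool_rot: [0.469, 0.53, 0.468, -0.53]
wrist_force: [0.2, 0.1, 1.1]
gripper_width: 0.0396
```

```bash
python3 - <<'E'
from h import *
to(loc(RACK,YR,0,.054),.062,YR)
E
```

```text
t 3.35 pos [ 0.4648 -0.1904  0.0629] yaw -7.02 F [0.2 0.1 1.1] M [-0.06 -0.02  0.02] w 0.0396 tilt [ 0.0004 -0.0002]
 shift tool xyz mm [ 0.9 -0.3  0.5]  ax -0.0012 rad ; tool y [ 0.993 -0.122  0.   ] z [-0.122 -0.993  0.   ]
```

Emit:
{"op": "send_rows", "data": {
  "plan": [
    {"x": -0.02,"y": 0,"z": 0,"ax": 0,"ay": 0,"az": 0},
    {"x": -0.035,"y": 0,"z": 0,"ax": 0,"ay": 0,"az": 0},
    {"x": -0.04,"y": 0,"z": 0,"ax": 0,"ay": 0,"az": 0},
    {"x": 0,"y": 0,"z": 0,"ax": 0,"ay": 0,"az": 0}
  ]
}}

```text
time: 3.68
position: [0.467, -0.1915, 0.1645]
tool_rot: [0.472, 0.531, 0.465, -0.528]
wrist_force: [1.3, 0.5, 0.4]
gripper_width: 0.0396
```

```bash
python3 - <<'E'
from h import *
to(loc(STOP,YS,0,.0075),.16,YS)
grab("side","s3",(270,90,380,210),6)
E
```

```text
t 3.68 pos [ 0.467  -0.1915  0.1645] yaw -7.02 F [1.3 0.5 0.4] M [-0.03 -0.12 -0.02] w 0.0396 tilt [ 0.0087 -0.0043]
 shift tool xyz mm [   4.5   89.4 -260.7]  ax 0.0948 rad ; tool y [ 0.992 -0.122  0.009] z [-0.122 -0.992  0.003]
```

View pics/s3.png

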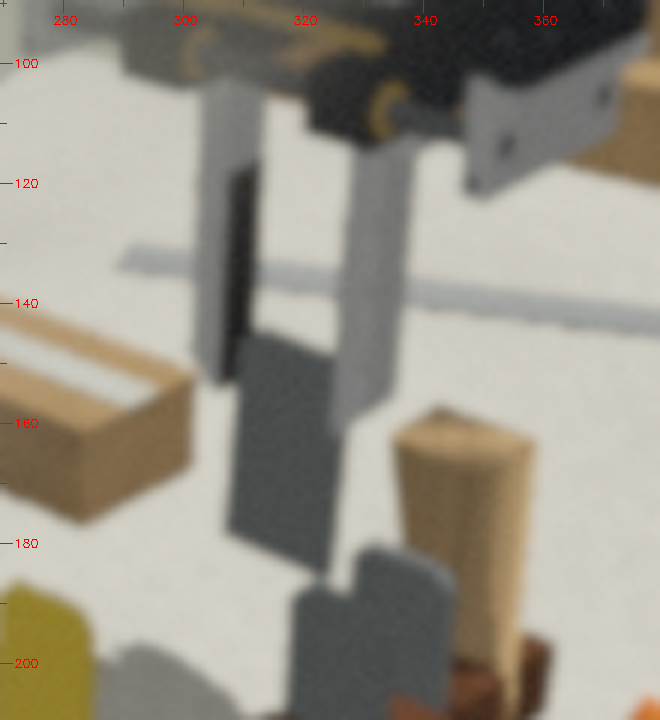

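Packer3 hangs upright between the fingers, with its foot edge from (307,179) to (323,186). I'll work out its offset from the TCP, wait for the arm to settle, then carry it to the stop.

```bash
python3 - <<'E'
from h import *
from scipy.optimize import least_squares
s=ctrl.get_state();p=s["position"]; w,a,b,c=s["tool_rot"]; R=Ro.from_quat([a,b,c,w]).as_matrix()
def r(q):
    dz,L=q; o=[]
    for sy,uv in((1,(307,179)),(-1,(323.5,186))):
        X=p+R@np.array([L,sy*.02,dz]); o+=list(proj("side",X)-uv)
    return o
k=least_squares(r,[0,.055]); print(k.x,np.array(k.fun).round(1))
to(loc(STOP,YS,0,.012),.16,YS)
E
```

```text
[-0.00548074  0.04806902] [-0.4 -0.   0.4  0. ]
t 3.73 pos [ 0.4662 -0.191   0.1612] yaw -7.02 F [ 0.6 -0.4 -1.2] M [-0.07  0.04  0.  ] w 0.0397 tilt [ 0.0059 -0.0029]
 shift tool xyz mm [   1.1   90.9 -264.8]  ax 0.0948 rad ; tool y [ 0.992 -0.122  0.006] z [-0.122 -0.993  0.002]
```

Emit:
{"op": "send_rows", "data": {
  "plan": [
    {"x": 0,"y": 0.013,"z": -0.037,"ax": 0,"ay": 0,"az": 0},
    {"x": 0,"y": 0.013,"z": -0.037,"ax": 0,"ay": 0,"az": 0},
    {"x": 0,"y": 0.013,"z": -0.037,"ax": 0,"ay": 0,"az": 0},
    {"x": 0,"y": 0.013,"z": -0.037,"ax": 0,"ay": 0,"az": 0},
    {"x": 0,"y": 0.013,"z": -0.037,"ax": 0,"ay": 0,"az": 0}
  ]
}}

```text
time: 4.15
position: [0.5519, -0.0128, 0.1565]
tool_rot: [-0.468, -0.529, -0.469, 0.53]
wrist_force: [1.4, -0.1, -0.9]
gripper_width: 0.0397
```

Emit:
{"op": "send_rows", "data": {
  "plan": [
    {"x": 0,"y": 0.013,"z": -0.037,"ax": 0,"ay": 0,"az": 0},
    {"x": 0,"y": 0.012,"z": -0.035,"ax": 0.095,"ay": 0,"az": 0},
    {"x": 0,"y": 0,"z": 0,"ax": 0,"ay": 0,"az": 0},
    {"x": 0,"y": 0,"z": 0,"ax": 0,"ay": 0,"az": 0}
  ]
}}

```text
time: 4.48
position: [0.5852, 0.0552, 0.156]
tool_rot: [-0.443, -0.55, -0.444, 0.551]
wrist_force: [0.0, -0.1, -0.3]
gripper_width: 0.0395
```

```bash
python3 - <<'E'
from h import *
to(loc(STOP,YS,0,.005),.12,YS)
E
```

```text
t 4.48 pos [0.5852 0.0552 0.156 ] yaw -12.31 F [ 0.  -0.1 -0.3] M [-0.05 -0.04  0.02] w 0.0395 tilt [-0.0022 -0.0001]
 shift tool xyz mm [36.   2.3  0.8]  ax 0.0024 rad ; tool y [ 0.977 -0.213 -0.002] z [-0.213 -0.977  0.001]
```

Emit:
{"op": "send_rows", "data": {
  "plan": [
    {"x": 0.03,"y": 0.002,"z": 0.0,"ax": 0.0024,"ay": 0,"az": 0},
    {"x": 0.01,"y": 0,"z": 0,"ax": 0,"ay": 0,"az": 0},
    {"x": 0,"y": 0,"z": 0,"ax": 0,"ay": 0,"az": 0},
    {"x": 0,"y": 0,"z": 0,"ax": 0,"ay": 0,"az": 0}
  ]
}}

```text
time: 4.82
position: [0.5869, 0.0525, 0.1174]
tool_rot: [-0.442, -0.552, -0.442, 0.552]
wrist_force: [0.8, 0.6, 0.7]
gripper_width: 0.04
```

```bash
python3 - <<'E'
from h import *
to(loc(STOP,YS,0,.005),.055,YS)
grab("side","s4",(130,130,270,290),4.5 and 4.5); grab("top","t4",(140,120,260,230),6)
E
```

```text
t 4.82 pos [0.5869 0.0525 0.1174] yaw -12.64 F [0.8 0.6 0.7] M [-0.06 -0.06 -0.01] w 0.04 tilt [-0.0016 -0.0001]
 shift tool xyz mm [62.4  0.  -1.5]  ax -0.0033 rad ; tool y [ 0.976 -0.219 -0.002] z [-0.219 -0.976  0.   ]
```

View pics/s4.png

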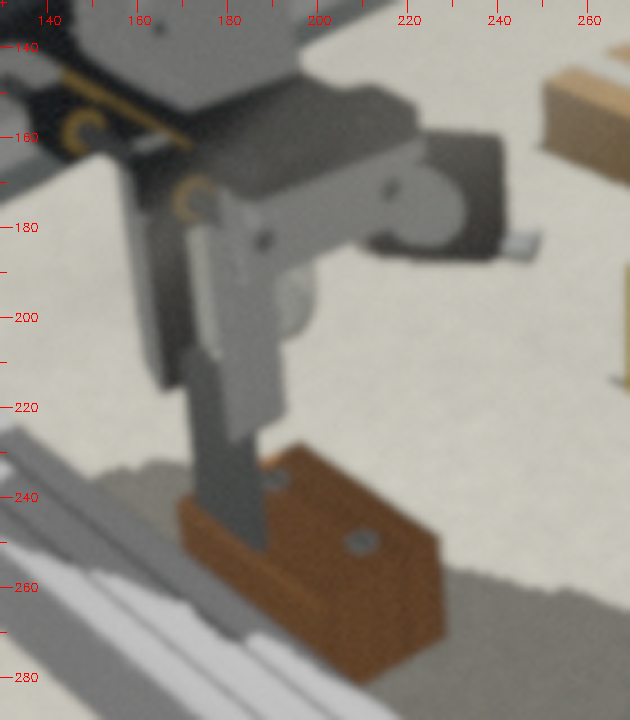

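View pics/t4.png

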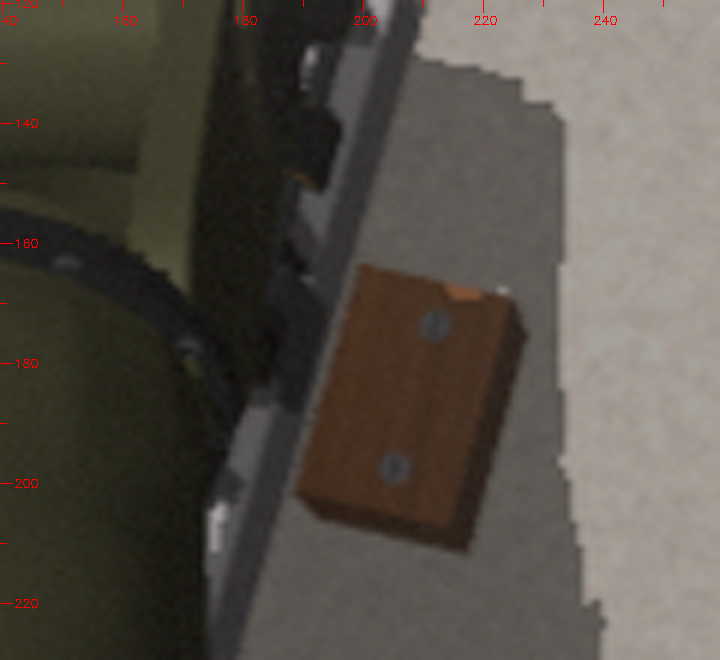

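```bash
python3 - <<'E'
from h import *
c,s=np.cos(YS),np.sin(YS)
def L(X): d=X[:2]-STOP; return (np.array([c*d[0]+s*d[1],-s*d[0]+c*d[1]])*1000).round(1)
for nm,u,v,z in(("foot R",188.5,252,.0624),("foot L",174,240.5,.0624),("footR58",188.5,252,.058),("stop a",170,241,.05),("stop b",199,264,.05),("stop face botR",209,282,.0)): print(nm,L(at_z("side",u,v,z)))
E
```

```text
foot R [-19.3   2.6]
foot L [24.2  1.5]
footR58 [-14.3  -0.5]
stop a [42.9 -1.4]
stop b [-43.5   0.4]
stop face botR [-42. -17.]
```

The side view has the packer foot at (174,240)–(188,252), which is almost directly over the stop face. It needs about 7 mm towards the stile before going down.

Emit:
{"op": "send_rows", "data": {
  "plan": [
    {"x": 0,"y": 0,"z": -0.007,"ax": -0.003,"ay": 0,"az": 0},
    {"x": 0,"y": 0,"z": 0,"ax": 0,"ay": 0,"az": 0},
    {"x": 0.01,"y": 0,"z": 0,"ax": 0,"ay": 0,"az": 0},
    {"x": 0,"y": 0,"z": 0,"ax": 0,"ay": 0,"az": 0}
  ]
}}

```text
time: 5.25
position: [0.5883, 0.0602, 0.1061]
tool_rot: [-0.443, -0.551, -0.443, 0.552]
wrist_force: [0.1, 0.1, -1.3]
gripper_width: 0.0397
```

```bash
python3 - <<'E'
from h import *
to(loc(STOP,YS,0,.0105),.055,YS)
grab("side","s5",(150,180,250,290),6)
E
```

```text
t 5.25 pos [0.5883 0.0602 0.1061] yaw -12.41 F [ 0.1  0.1 -1.3] M [-0.04 -0.08 -0.  ] w 0.0397 tilt [-0.0017 -0.0001]
 shift tool xyz mm [51.1  0.4  0.9]  ax 0.0006 rad ; tool y [ 0.977 -0.215 -0.002] z [-0.215 -0.977  0.   ]
```

View pics/s5.png

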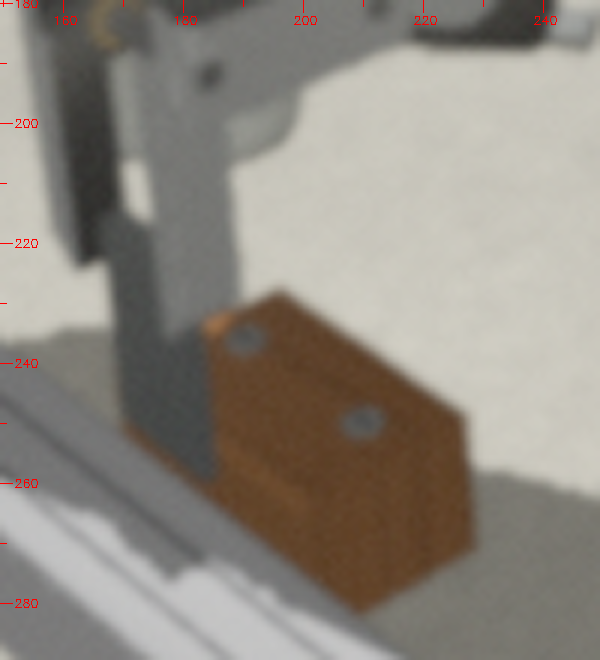

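```bash
cat >> h.py <<'E'
def SL(X):
    c,s=np.cos(YS),np.sin(YS); d=X[:2]-STOP; return (np.array([c*d[0]+s*d[1],-s*d[0]+c*d[1]])*1000).round(1)
E
python3 - <<'E'
from h import *
for nm,u,v,z in(("foot R",185.3,260.3,.051),("foot L",170.3,249,.051),("stile edge under",180,262.5,.05),("stile edge",190,270.5,.05),("stop b",199,264,.05),): print(nm,SL(at_z("side",u,v,z)))
print(SL(ctrl.get_state()["position"]))
E
```

```text
foot R [-21.1  11.5]
foot L [21.9 11.9]
stile edge under [-18.8  20.5]
stile edge [-46.9  20.7]
stop b [-43.5   0.4]
[-0.2 11.4]
```

The packer is about mid-gap: centre near y'≈7.5 in a gap of about 0 to 14.6 mm. I'll lower it.

Emit:
{"op": "send_rows", "data": {
  "plan": [
    {"x": 0.008,"y": 0,"z": 0,"ax": 0,"ay": 0,"az": 0},
    {"x": 0.008,"y": 0,"z": 0,"ax": 0,"ay": 0,"az": 0},
    {"x": 0.004,"y": 0,"z": 0,"ax": 0,"ay": 0,"az": 0},
    {"x": 0,"y": 0,"z": 0,"ax": 0,"ay": 0,"az": 0}
  ]
}}

```text
time: 5.63
position: [0.5883, 0.06, 0.0862]
tool_rot: [-0.442, -0.551, -0.443, 0.552]
wrist_force: [-0.0, -0.1, -0.9]
gripper_width: 0.0395
```

```bash
python3 - <<'E'
from h import *
to(loc(STOP,YS,0,.0105),.055,YS)
grab("side","s6",(150,180,250,290),6)
E
```

```text
t 5.63 pos [0.5883 0.06   0.0862] yaw -12.44 F [-0.  -0.1 -0.9] M [ 0.   -0.07  0.01] w 0.0395 tilt [-0.0022 -0.0001]
 shift tool xyz mm [31.2  0.3  0.7]  ax 0.0002 rad ; tool y [ 0.977 -0.215 -0.002] z [-0.215 -0.977  0.001]
```

View pics/s6.png

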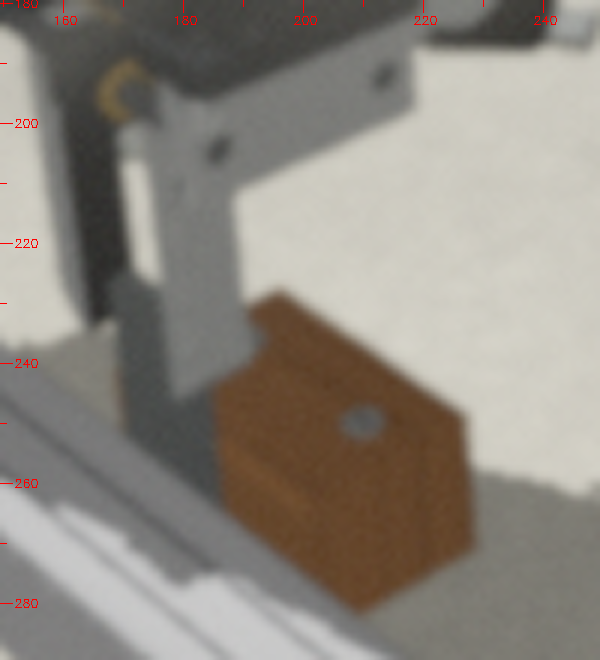

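The foot has gone below the stile edge at (170–186, 251–264) with no contact force, so the packer is in the gap. I'll continue down.

Emit:
{"op": "send_rows", "data": {
  "plan": [
    {"x": 0.01,"y": 0,"z": 0,"ax": 0,"ay": 0,"az": 0},
    {"x": 0.01,"y": 0,"z": 0,"ax": 0,"ay": 0,"az": 0},
    {"x": 0.007,"y": 0,"z": 0,"ax": 0,"ay": 0,"az": 0},
    {"x": 0,"y": 0,"z": 0,"ax": 0,"ay": 0,"az": 0}
  ]
}}

```text
time: 6.02
position: [0.5879, 0.06, 0.0585]
tool_rot: [-0.442, -0.55, -0.444, 0.552]
wrist_force: [0.4, 0.7, -0.3]
gripper_width: 0.0398
```

Emit:
{"op": "send_rows", "data": {
  "plan": [
    {"x": 0,"y": 0,"z": 0.002,"ax": 0,"ay": 0,"az": 0},
    {"x": 0,"y": 0,"z": 0.002,"ax": 0,"ay": 0,"az": 0},
    {"x": 0,"y": 0,"z": 0,"ax": 0,"ay": 0,"az": 0}
  ]
}}

```text
time: 6.27
position: [0.5882, 0.0558, 0.0611]
tool_rot: [0.443, 0.551, 0.443, -0.551]
wrist_force: [-0.1, -0.5, -0.0]
gripper_width: 0.0398
```

```bash
python3 - <<'E'
from h import *
to(loc(STOP,YS,0,.0065),.055,YS)
E
```

```text
t 6.27 pos [0.5882 0.0558 0.0611] yaw -12.45 F [-0.1 -0.5 -0. ] M [-0.03 -0.06 -0.  ] w 0.0398 tilt [ 0.0007 -0.    ]
 shift tool xyz mm [ 6.1 -0.6  0.6]  ax 0.0 rad ; tool y [ 0.976 -0.216  0.001] z [-0.216 -0.976 -0.   ]
```

Emit:
{"op": "send_rows", "data": {
  "plan": [
    {"x": 0,"y": 0,"z": 0.001,"ax": 0,"ay": 0,"az": 0},
    {"x": 0,"y": 0,"z": 0.001,"ax": 0,"ay": 0,"az": 0},
    {"x": 0,"y": 0,"z": 0,"ax": 0,"ay": 0,"az": 0}
  ]
}}

```text
time: 6.52
position: [0.5877, 0.0541, 0.0609]
tool_rot: [0.443, 0.551, 0.443, -0.551]
wrist_force: [0.4, 0.1, -1.0]
gripper_width: 0.0398
```

Emit:
{"op": "send_rows", "data": {
  "plan": [
    {"x": 0,"y": 0,"z": 0.001,"ax": 0,"ay": 0,"az": 0},
    {"x": 0,"y": 0,"z": 0,"ax": 0,"ay": 0,"az": 0}
  ]
}}

```text
time: 6.68
position: [0.5874, 0.0532, 0.0608]
tool_rot: [0.443, 0.551, 0.443, -0.551]
wrist_force: [0.7, -0.5, 0.2]
gripper_width: 0.0392
```

Emit:
{"op": "send_rows", "data": {
  "plan": [
    {"x": 0,"y": 0,"z": 0.001,"ax": 0,"ay": 0,"az": 0},
    {"x": 0,"y": 0,"z": 0,"ax": 0,"ay": 0,"az": 0}
  ]
}}

```text
time: 6.85
position: [0.5872, 0.0522, 0.0607]
tool_rot: [-0.443, -0.551, -0.443, 0.551]
wrist_force: [0.5, 0.1, 0.3]
gripper_width: 0.0399
```

```bash
python3 - <<'E'
from h import *
to(loc(STOP,YS,0,.0025),.055,YS)
grab("side","s7",(150,180,250,290),6)
E
```

```text
t 6.85 pos [0.5872 0.0522 0.0607] yaw -12.43 F [0.5 0.1 0.3] M [-0.04 -0.02  0.02] w 0.0399 tilt [ 0. -0.]
 shift tool xyz mm [ 5.7 -0.4  0.8]  ax 0.0003 rad ; tool y [ 0.977 -0.215  0.   ] z [-0.215 -0.977  0.   ]
```

View pics/s7.png

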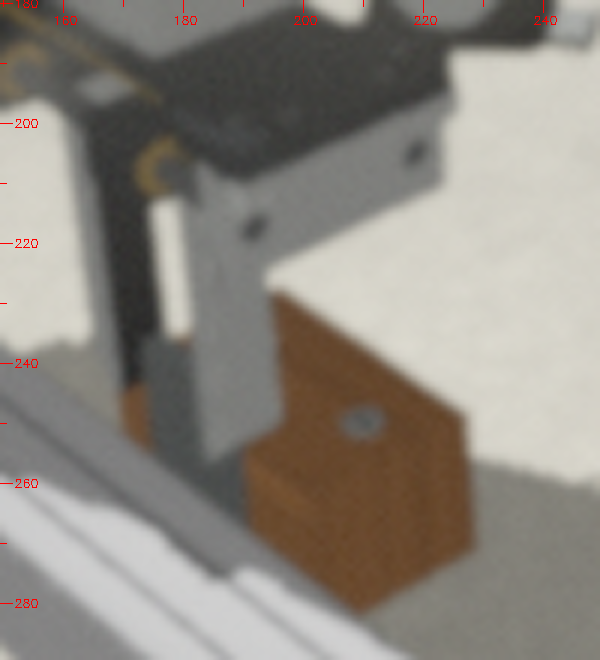

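Emit:
{"op": "send_rows", "data": {
  "plan": [
    {"x": 0,"y": 0,"z": 0.001,"ax": 0,"ay": 0,"az": 0},
    {"x": 0,"y": 0,"z": 0,"ax": 0,"ay": 0,"az": 0}
  ]
}}

```text
time: 7.07
position: [0.587, 0.0513, 0.0607]
tool_rot: [0.443, 0.551, 0.443, -0.551]
wrist_force: [-0.2, 0.2, -0.3]
gripper_width: 0.0396
```

Emit:
{"op": "send_rows", "data": {
  "plan": [
    {"x": 0,"y": 0,"z": 0.001,"ax": 0,"ay": 0,"az": 0},
    {"x": 0,"y": 0,"z": 0,"ax": 0,"ay": 0,"az": 0}
  ]
}}

```text
time: 7.23
position: [0.5868, 0.0504, 0.0608]
tool_rot: [0.443, 0.551, 0.443, -0.551]
wrist_force: [0.1, 1.7, -0.1]
gripper_width: 0.0392
```

```bash
python3 - <<'E'
from h import *
to(loc(STOP,YS,0,.0025),.055,YS)
E
```

```text
t 7.23 pos [0.5868 0.0504 0.0608] yaw -12.43 F [ 0.1  1.7 -0.1] M [ 0.44 -0.13 -0.01] w 0.0392 tilt [0.0002 0.0003]
 shift tool xyz mm [ 5.8 -0.4 -0.9]  ax 0.0003 rad ; tool y [ 0.977 -0.215  0.   ] z [-0.215 -0.977 -0.   ]
```

Contact with the stop face shows as Fy 1.7 N and Mx 0.44. I'll lower it to the bench.

Emit:
{"op": "send_rows", "data": {
  "plan": [
    {"x": 0.002,"y": 0,"z": 0,"ax": 0,"ay": 0,"az": 0},
    {"x": 0.002,"y": 0,"z": 0,"ax": 0,"ay": 0,"az": 0},
    {"x": 0,"y": 0,"z": 0,"ax": 0,"ay": 0,"az": 0}
  ]
}}

```text
time: 7.48
position: [0.5868, 0.0505, 0.0563]
tool_rot: [0.443, 0.551, 0.443, -0.551]
wrist_force: [1.8, 2.7, -0.5]
gripper_width: 0.0396
```

Emit:
{"op": "send_rows", "data": {
  "plan": [
    {"x": 0.001,"y": 0,"z": 0,"ax": 0,"ay": 0,"az": 0},
    {"x": 0.001,"y": 0,"z": 0,"ax": 0,"ay": 0,"az": 0},
    {"x": 0,"y": 0,"z": 0,"ax": 0,"ay": 0,"az": 0}
  ]
}}

```text
time: 7.73
position: [0.5869, 0.0505, 0.0548]
tool_rot: [0.443, 0.551, 0.443, -0.551]
wrist_force: [1.7, 3.6, 0.8]
gripper_width: 0.0396
```

```bash
python3 - <<'E'
from h import *
to(loc(STOP,YS,0,.0025),.055,YS)
E
```

```text
t 7.73 pos [0.5869 0.0505 0.0548] yaw -12.43 F [1.7 3.6 0.8] M [ 0.7  -0.4   0.02] w 0.0396 tilt [0.0004 0.0002]
 shift tool xyz mm [-0.2 -0.5 -0.9]  ax 0.0004 rad ; tool y [ 0.977 -0.215  0.   ] z [-0.215 -0.977 -0.   ]
```

Emit:
{"op": "send_rows", "data": {
  "plan": [
    {"x": 0.001,"y": 0,"z": 0,"ax": 0,"ay": 0,"az": 0},
    {"x": 0,"y": 0,"z": 0,"ax": 0,"ay": 0,"az": 0},
    {"x": 0,"y": 0,"z": 0,"ax": 0,"ay": 0,"az": 0}
  ]
}}

```text
time: 7.98
position: [0.5873, 0.0503, 0.0544]
tool_rot: [0.443, 0.552, 0.443, -0.551]
wrist_force: [0.7, 3.2, 4.3]
gripper_width: 0.0398
```

```bash
python3 - <<'E'
from h import *
to(loc(STOP,YS,0,.0025),.055,YS)
E
```

```text
t 7.98 pos [0.5873 0.0503 0.0544] yaw -12.44 F [0.7 3.2 4.3] M [ 0.55 -0.31  0.09] w 0.0398 tilt [0.0016 0.    ]
 shift tool xyz mm [-0.6 -0.9 -0.9]  ax 0.0003 rad ; tool y [ 0.977 -0.215  0.002] z [-0.215 -0.977 -0.   ]
```

It is on the bench (Fz 4.3 N). I'll open gently and lift clear.

Emit:
{"op": "send_rows", "data": {
  "plan": [
    {"x": 0,"y": 0,"z": 0,"ax": 0,"ay": 0,"az": 0},
    {"x": 0,"y": 0,"z": 0,"ax": 0,"ay": 0,"az": 0},
    {"x": 0,"y": 0,"z": 0,"ax": 0,"ay": 0,"az": 0}
  ],
  "grip": 0.056
}}

```text
time: 8.23
position: [0.5865, 0.0501, 0.0533]
tool_rot: [-0.443, -0.551, -0.443, 0.552]
wrist_force: [0.6, -0.1, 0.5]
gripper_width: 0.0552
```

Emit:
{"op": "send_rows", "data": {
  "plan": [
    {"x": -0.01,"y": 0,"z": 0,"ax": 0,"ay": 0,"az": 0},
    {"x": -0.025,"y": 0,"z": 0,"ax": 0,"ay": 0,"az": 0},
    {"x": -0.035,"y": 0,"z": 0,"ax": 0,"ay": 0,"az": 0},
    {"x": -0.035,"y": 0,"z": 0,"ax": 0,"ay": 0,"az": 0},
    {"x": 0,"y": 0,"z": 0,"ax": 0,"ay": 0,"az": 0}
  ]
}}

```text
time: 8.65
position: [0.5892, 0.0504, 0.1664]
tool_rot: [0.445, 0.554, 0.441, -0.548]
wrist_force: [-0.1, -0.2, 1.3]
gripper_width: 0.0561
```

```bash
python3 - <<'E'
from h import *
to(loc(RACK,YR,0,.018),.16,YR)
grab("side","s8",(130,150,250,290),5)
E
```

```text
t 8.65 pos [0.5892 0.0504 0.1664] yaw -12.44 F [-0.1 -0.2  1.3] M [-0.06 -0.11 -0.02] w 0.0561 tilt [0.01   0.0001]
 shift tool xyz mm [  5.1 -66.4 298.3]  ax -0.0957 rad ; tool y [ 0.976 -0.215  0.01 ] z [-0.215 -0.977 -0.002]
```

View pics/s8.png

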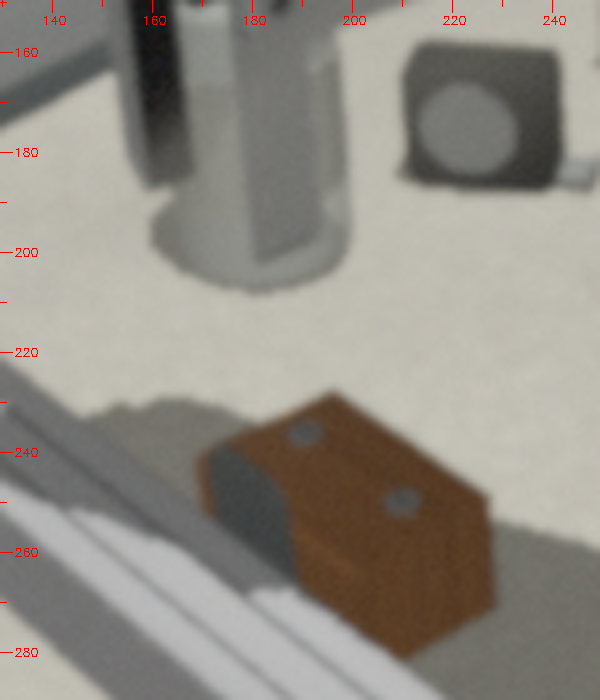

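```bash
python3 - <<'E'
from h import *
for y in(0,.003):
  print("y'",y,[(x,z,proj("side",np.r_[loc(STOP,YS,x,.005+y),z]).round(1).tolist()) for x in(-.02,.02,0) for z in(.067,.075,.05)])
E
```

```text
y' 0 [(-0.02, 0.067, [187.3, 250.6]), (-0.02, 0.075, [186.8, 246.7]), (-0.02, 0.05, [188.2, 258.8]), (0.02, 0.067, [173.4, 240.2]), (0.02, 0.075, [172.9, 236.4]), (0.02, 0.05, [174.4, 248.3]), (0, 0.067, [180.2, 245.3]), (0, 0.075, [179.8, 241.5]), (0, 0.05, [181.2, 253.4])]
y' 0.003 [(-0.02, 0.067, [185.8, 251.4]), (-0.02, 0.075, [185.3, 247.5]), (-0.02, 0.05, [186.7, 259.6]), (0.02, 0.067, [171.9, 240.9]), (0.02, 0.075, [171.4, 237.1]), (0.02, 0.05, [172.9, 249.0]), (0, 0.067, [178.7, 246.1]), (0, 0.075, [178.2, 242.2]), (0, 0.05, [179.7, 254.2])]
```

Packer3 stands upright against the stop face; its shoulders at (171,242) and (187,250) match the prediction for y'≈0. Now packer2, the middle grey one (side 327,200).

Emit:
{"op": "send_rows", "data": {
  "plan": [
    {"x": 0,"y": -0.008,"z": 0.037,"ax": 0,"ay": 0,"az": 0},
    {"x": 0,"y": -0.008,"z": 0.037,"ax": 0,"ay": 0,"az": 0},
    {"x": 0,"y": -0.008,"z": 0.037,"ax": 0,"ay": 0,"az": 0},
    {"x": 0,"y": -0.008,"z": 0.037,"ax": 0,"ay": 0,"az": 0},
    {"x": 0,"y": -0.009,"z": 0.037,"ax": 0,"ay": 0,"az": 0}
  ]
}}

```text
time: 9.12
position: [0.5055, -0.1228, 0.1581]
tool_rot: [-0.443, -0.551, -0.443, 0.551]
wrist_force: [0.1, -1.4, 0.5]
gripper_width: 0.056
```

Emit:
{"op": "send_rows", "data": {
  "plan": [
    {"x": 0,"y": -0.008,"z": 0.037,"ax": 0,"ay": 0,"az": 0},
    {"x": 0,"y": -0.008,"z": 0.037,"ax": 0,"ay": 0,"az": 0},
    {"x": 0,"y": -0.008,"z": 0.037,"ax": -0.096,"ay": 0,"az": 0},
    {"x": 0,"y": 0,"z": 0,"ax": 0,"ay": 0,"az": 0},
    {"x": 0,"y": 0,"z": 0,"ax": 0,"ay": 0,"az": 0}
  ]
}}

```text
time: 9.53
position: [0.4585, -0.2259, 0.1581]
tool_rot: [-0.468, -0.53, -0.468, 0.53]
wrist_force: [-0.4, 0.5, -0.2]
gripper_width: 0.0562
```

```bash
python3 - <<'E'
from h import *
to(loc(RACK,YR,0,.018),.062,YR)
E
```

```text
t 9.53 pos [ 0.4585 -0.2259  0.1581] yaw -7.12 F [-0.4  0.5 -0.2] M [-0.03 -0.05 -0.06] w 0.0562 tilt [-0.0011  0.0006]
 shift tool xyz mm [96.1  1.9  0.5]  ax -0.003 rad ; tool y [ 0.992 -0.124 -0.001] z [-0.124 -0.992 -0.   ]
```

Emit:
{"op": "send_rows", "data": {
  "plan": [
    {"x": 0.03,"y": 0.0015,"z": 0.0005,"ax": -0.003,"ay": 0,"az": 0},
    {"x": 0.03,"y": 0,"z": 0,"ax": 0,"ay": 0,"az": 0},
    {"x": 0.02,"y": 0,"z": 0,"ax": 0,"ay": 0,"az": 0},
    {"x": 0.013,"y": 0,"z": 0,"ax": 0,"ay": 0,"az": 0},
    {"x": 0,"y": 0,"z": 0,"ax": 0,"ay": 0,"az": 0}
  ]
}}

```text
time: 9.95
position: [0.46, -0.2235, 0.0627]
tool_rot: [-0.468, -0.528, -0.471, 0.529]
wrist_force: [0.2, -0.3, -0.1]
gripper_width: 0.0559
```

```bash
python3 - <<'E'
from h import *
grab("side","s9",(260,140,370,245),6)
to(loc(RACK,YR,0,.018),.062,YR)
E
```

```text
t 10.0 pos [ 0.4607 -0.224   0.0645] yaw -6.75 F [-0.9 -0.6  0.7] M [-0.05 -0.09  0.02] w 0.0561 tilt [-0.0026  0.0015]
 shift tool xyz mm [ 2.5 -0.2  2.6]  ax 0.0035 rad ; tool y [ 0.993 -0.118 -0.003] z [-0.118 -0.993 -0.001]
```

View pics/s9.png

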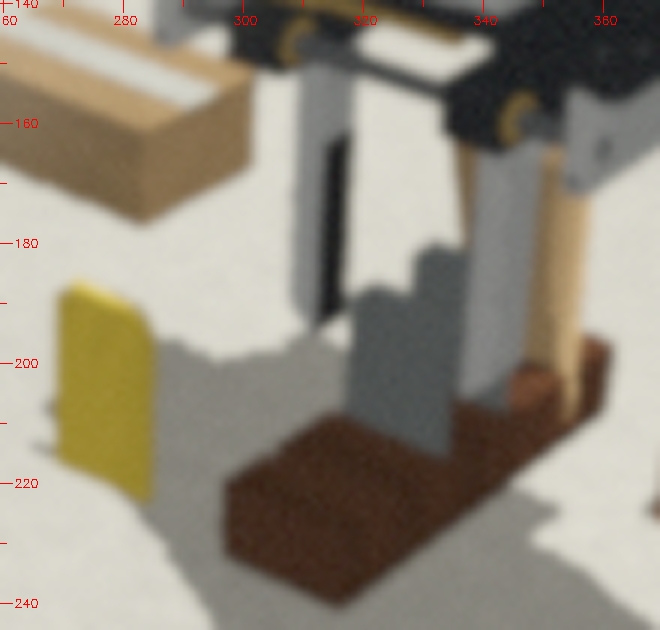

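Emit:
{"op": "send_rows", "data": {
  "plan": [
    {"x": 0.001,"y": 0,"z": 0.0025,"ax": 0.003,"ay": 0,"az": 0},
    {"x": 0,"y": 0,"z": 0,"ax": 0,"ay": 0,"az": 0}
  ]
}}

```text
time: 10.17
position: [0.4613, -0.228, 0.0656]
tool_rot: [0.469, 0.529, 0.468, -0.529]
wrist_force: [-0.7, -0.1, 0.5]
gripper_width: 0.056
```

Emit:
{"op": "send_rows", "data": {
  "plan": [
    {"x": 0,"y": 0,"z": 0,"ax": 0,"ay": 0,"az": 0},
    {"x": 0,"y": 0,"z": 0,"ax": 0,"ay": 0,"az": 0},
    {"x": 0,"y": 0,"z": 0,"ax": 0,"ay": 0,"az": 0},
    {"x": 0,"y": 0,"z": 0,"ax": 0,"ay": 0,"az": 0},
    {"x": 0,"y": 0,"z": 0,"ax": 0,"ay": 0,"az": 0}
  ],
  "grip": 0.03
}}

```text
time: 10.58
position: [0.4609, -0.228, 0.0651]
tool_rot: [0.469, 0.529, 0.469, -0.529]
wrist_force: [-0.3, 0.2, 3.2]
gripper_width: 0.0397
```

```bash
python3 - <<'E'
from h import *
to(loc(RACK,YR,0,.018),.16,YR)
E
```

```text
t 10.58 pos [ 0.4609 -0.228   0.0651] yaw -6.94 F [-0.3  0.2  3.2] M [-0.03 -0.08  0.01] w 0.0397 tilt [ 0.0007 -0.0004]
 shift tool xyz mm [-94.9  -0.8  -1.3]  ax 0.0002 rad ; tool y [ 0.993 -0.121  0.001] z [-0.121 -0.993  0.   ]
```

Emit:
{"op": "send_rows", "data": {
  "plan": [
    {"x": -0.02,"y": 0,"z": 0,"ax": 0,"ay": 0,"az": 0},
    {"x": -0.035,"y": 0,"z": 0,"ax": 0,"ay": 0,"az": 0},
    {"x": -0.04,"y": 0,"z": 0,"ax": 0,"ay": 0,"az": 0},
    {"x": -0.01,"y": 0,"z": 0,"ax": 0,"ay": 0,"az": 0},
    {"x": 0,"y": 0,"z": 0,"ax": 0,"ay": 0,"az": 0}
  ]
}}

```text
time: 11.0
position: [0.4618, -0.2285, 0.1728]
tool_rot: [0.471, 0.53, 0.467, -0.529]
wrist_force: [0.6, -0.1, -0.2]
gripper_width: 0.0398
```

```bash
python3 - <<'E'
from h import *
to(loc(STOP,YS,0,.0125),.16,YS)
E
```

```text
t 11.0 pos [ 0.4618 -0.2285  0.1728] yaw -6.94 F [ 0.6 -0.1 -0.2] M [-0.03 -0.11  0.04] w 0.0398 tilt [ 0.0048 -0.0028]
 shift tool xyz mm [  12.6   91.  -303. ]  ax 0.0963 rad ; tool y [ 0.993 -0.121  0.005] z [-0.121 -0.993  0.002]
```

Emit:
{"op": "send_rows", "data": {
  "plan": [
    {"x": 0,"y": 0.0113,"z": -0.0373,"ax": 0,"ay": 0,"az": 0},
    {"x": 0,"y": 0.0113,"z": -0.0373,"ax": 0,"ay": 0,"az": 0},
    {"x": 0,"y": 0.0113,"z": -0.0373,"ax": 0,"ay": 0,"az": 0},
    {"x": 0,"y": 0.0113,"z": -0.0373,"ax": 0,"ay": 0,"az": 0},
    {"x": 0,"y": 0.0113,"z": -0.0373,"ax": 0,"ay": 0,"az": 0}
  ]
}}

```text
time: 11.42
position: [0.5391, -0.0477, 0.168]
tool_rot: [-0.468, -0.529, -0.469, 0.53]
wrist_force: [0.3, -0.5, -0.0]
gripper_width: 0.0395
```

Emit:
{"op": "send_rows", "data": {
  "plan": [
    {"x": 0,"y": 0.0113,"z": -0.0373,"ax": 0,"ay": 0,"az": 0},
    {"x": 0,"y": 0.0113,"z": -0.0373,"ax": 0,"ay": 0,"az": 0},
    {"x": 0,"y": 0.0113,"z": -0.0373,"ax": 0.096,"ay": 0,"az": 0},
    {"x": 0.01,"y": 0,"z": 0,"ax": 0,"ay": 0,"az": 0},
    {"x": 0,"y": 0,"z": 0,"ax": 0,"ay": 0,"az": 0}
  ]
}}

```text
time: 11.83
position: [0.5854, 0.0589, 0.156]
tool_rot: [-0.443, -0.549, -0.445, 0.552]
wrist_force: [-1.1, -0.5, -1.3]
gripper_width: 0.0394
```

```bash
python3 - <<'E'
from h import *
to(loc(STOP,YS,0,.0083),.14,YS)
E
```

```text
t 11.83 pos [0.5854 0.0589 0.156 ] yaw -12.27 F [-1.1 -0.5 -1.3] M [-0.06 -0.09  0.01] w 0.0394 tilt [-0.0048 -0.0002]
 shift tool xyz mm [16.   2.9  1.3]  ax 0.0031 rad ; tool y [ 0.977 -0.213 -0.005] z [-0.213 -0.977  0.001]
```

Emit:
{"op": "send_rows", "data": {
  "plan": [
    {"x": 0.014,"y": 0.0025,"z": 0.0005,"ax": 0.003,"ay": 0,"az": 0},
    {"x": 0,"y": 0,"z": 0,"ax": 0,"ay": 0,"az": 0},
    {"x": 0,"y": 0,"z": 0,"ax": 0,"ay": 0,"az": 0}
  ]
}}

```text
time: 12.08
position: [0.588, 0.0553, 0.1447]
tool_rot: [-0.441, -0.551, -0.442, 0.553]
wrist_force: [0.2, -0.1, -0.3]
gripper_width: 0.0397
```

```bash
python3 - <<'E'
from h import *
grab("side","s10",(140,170,240,280),6)
to(loc(STOP,YS,0,.0083),.14,YS)
grab("top","t10",(140,120,260,230),6)
E
```

```text
t 12.13 pos [0.5884 0.0554 0.1455] yaw -12.63 F [ 0.5 -0.1 -0.4] M [-0.04 -0.04  0.03] w 0.0399 tilt [-0.001  -0.0001]
 shift tool xyz mm [ 5.5 -0.8 -1.5]  ax -0.0032 rad ; tool y [ 0.976 -0.219 -0.001] z [-0.219 -0.976  0.   ]
```

View pics/s10.png

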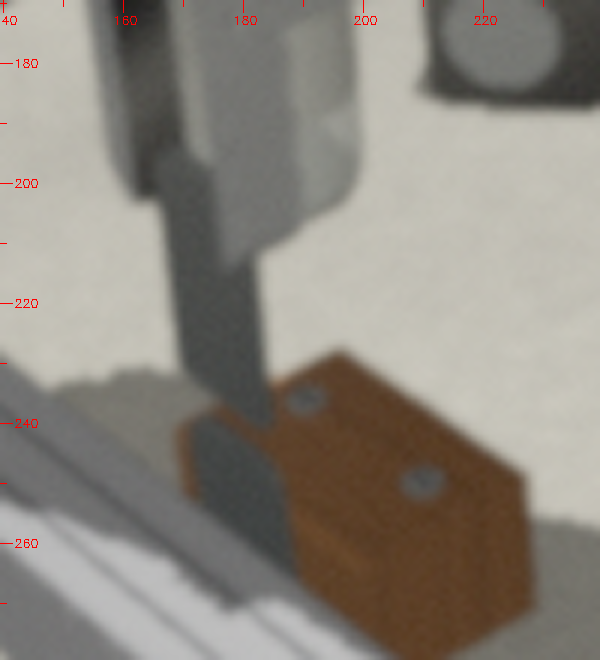

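View pics/t10.png

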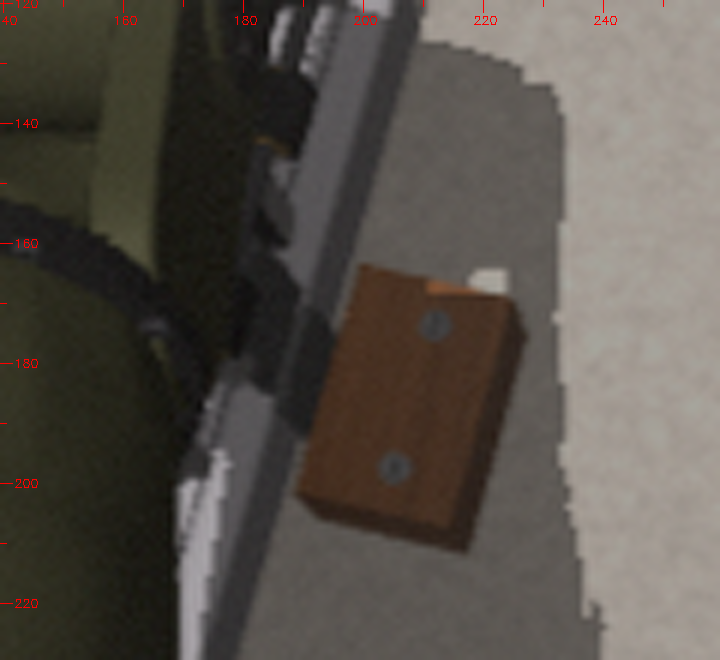

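```bash
python3 - <<'E'
from h import *
for nm,u,v,z in(("foot R",185,241,.088),("foot L",170.2,231,.088),("foot R",185,241,.086),("foot L",170.2,231,.086),("A shoulder R",187,250.5,.067),("A edge R",188.8,258,.052),): print(nm,SL(at_z("side",u,v,z)))
E
```

```text
foot R [-20.4   7.5]
foot L [19.7  8.8]
foot R [-18.1   6. ]
foot L [22.3  7.4]
A shoulder R [-19.5   5.2]
A edge R [-21.2   4.5]
```

In the top view, packer A stands against the stop at (188–196, 170–192). The held packer's front face is at y'≈8 and A's is at 4.9, so I need +4.2 mm towards the stile before lowering.

Emit:
{"op": "send_rows", "data": {
  "plan": [
    {"x": 0,"y": 0,"z": -0.0042,"ax": -0.003,"ay": 0,"az": 0},
    {"x": 0,"y": 0,"z": 0,"ax": 0,"ay": 0,"az": 0},
    {"x": 0.01,"y": 0,"z": 0,"ax": 0,"ay": 0,"az": 0},
    {"x": 0,"y": 0,"z": 0,"ax": 0,"ay": 0,"az": 0}
  ]
}}

```text
time: 12.52
position: [0.5891, 0.0605, 0.134]
tool_rot: [-0.443, -0.551, -0.443, 0.552]
wrist_force: [0.3, -0.8, -1.1]
gripper_width: 0.0396
```

```bash
python3 - <<'E'
from h import *
grab("side","s11",(140,170,240,280),6)
to(loc(STOP,YS,0,.011),.14,YS)
E
```

```text
t 12.57 pos [0.5891 0.0605 0.1345] yaw -12.42 F [-0.4  0.2 -0. ] M [-0.03 -0.1  -0.02] w 0.04 tilt [-0.0019 -0.0001]
 shift tool xyz mm [-5.5 -0.5  0.9]  ax 0.0005 rad ; tool y [ 0.977 -0.215 -0.002] z [-0.215 -0.977  0.   ]
```

View pics/s11.png

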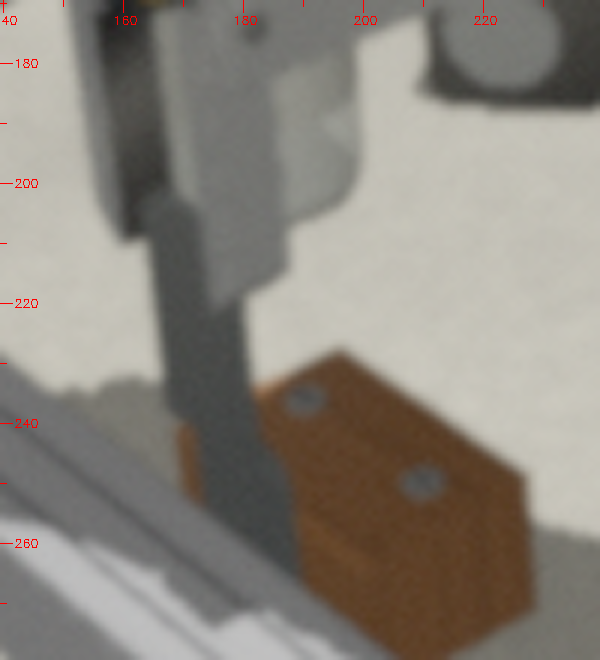

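Emit:
{"op": "send_rows", "data": {
  "plan": [
    {"x": 0.008,"y": 0,"z": 0.001,"ax": 0,"ay": 0,"az": 0},
    {"x": 0.008,"y": 0,"z": 0,"ax": 0,"ay": 0,"az": 0},
    {"x": 0.005,"y": 0,"z": 0,"ax": 0,"ay": 0,"az": 0},
    {"x": 0,"y": 0,"z": 0,"ax": 0,"ay": 0,"az": 0}
  ]
}}

```text
time: 12.9
position: [0.5888, 0.0594, 0.113]
tool_rot: [-0.442, -0.551, -0.443, 0.552]
wrist_force: [0.2, -0.7, -0.3]
gripper_width: 0.0395
```

```bash
python3 - <<'E'
from h import *
grab("side","s12",(140,170,240,280),6)
to(loc(STOP,YS,0,.011),.14,YS)
E
```

```text
t 12.95 pos [0.5891 0.0595 0.1138] yaw -12.43 F [ 0.3  0.3 -0.7] M [ 0.02 -0.12  0.01] w 0.0395 tilt [-0.0014 -0.    ]
 shift tool xyz mm [-26.2  -0.7  -0.1]  ax 0.0003 rad ; tool y [ 0.977 -0.215 -0.001] z [-0.215 -0.977  0.   ]
```

View pics/s12.png

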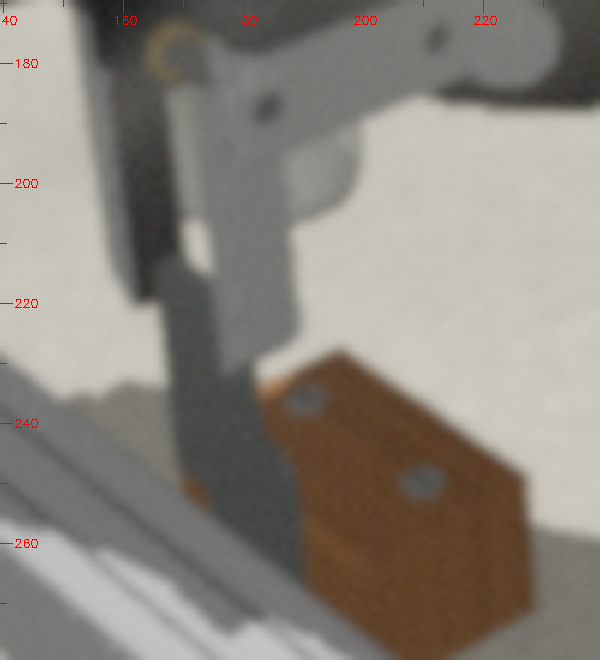

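The held packer has passed A's top without contact. I'll keep going down.

Emit:
{"op": "send_rows", "data": {
  "plan": [
    {"x": 0.007,"y": 0,"z": 0,"ax": 0,"ay": 0,"az": 0},
    {"x": 0.007,"y": 0,"z": 0,"ax": 0,"ay": 0,"az": 0},
    {"x": 0.004,"y": 0,"z": 0,"ax": 0,"ay": 0,"az": 0},
    {"x": 0,"y": 0,"z": 0,"ax": 0,"ay": 0,"az": 0}
  ]
}}

```text
time: 13.28
position: [0.589, 0.0595, 0.0954]
tool_rot: [-0.443, -0.551, -0.443, 0.552]
wrist_force: [0.6, -0.3, 0.2]
gripper_width: 0.0399
```

```bash
python3 - <<'E'
from h import *
grab("side","s13",(140,170,240,280),6)
to(loc(STOP,YS,0,.011),.14,YS)
E
```

```text
t 13.33 pos [0.5892 0.0595 0.0961] yaw -12.43 F [-0.2 -0.6  0.6] M [-0.09 -0.08 -0.02] w 0.0397 tilt [-0.0011 -0.0001]
 shift tool xyz mm [-43.9  -0.8  -0. ]  ax 0.0003 rad ; tool y [ 0.977 -0.215 -0.001] z [-0.215 -0.977  0.   ]
```

View pics/s13.png

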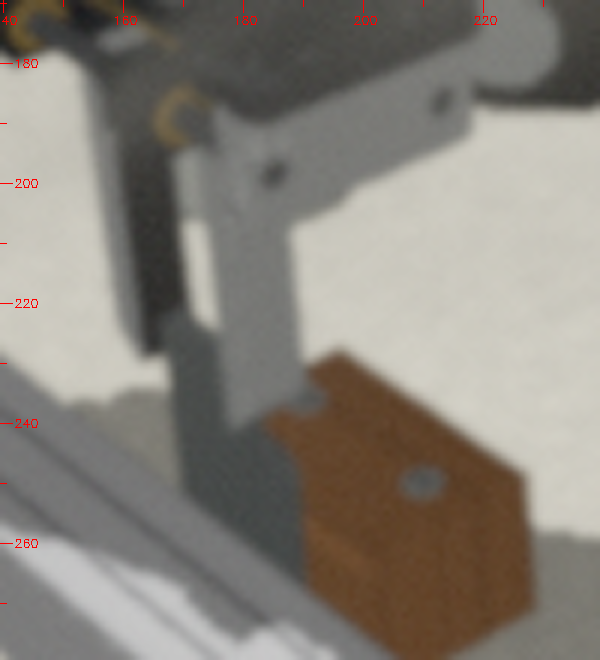

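Emit:
{"op": "send_rows", "data": {
  "plan": [
    {"x": 0.007,"y": 0,"z": 0,"ax": 0,"ay": 0,"az": 0},
    {"x": 0.007,"y": 0,"z": 0,"ax": 0,"ay": 0,"az": 0},
    {"x": 0.004,"y": 0,"z": 0,"ax": 0,"ay": 0,"az": 0},
    {"x": 0,"y": 0,"z": 0,"ax": 0,"ay": 0,"az": 0}
  ]
}}

```text
time: 13.67
position: [0.5889, 0.0595, 0.0774]
tool_rot: [-0.443, -0.551, -0.443, 0.552]
wrist_force: [0.0, -0.8, -0.2]
gripper_width: 0.0397
```

Emit:
{"op": "send_rows", "data": {
  "plan": [
    {"x": 0.005,"y": 0,"z": 0,"ax": 0,"ay": 0,"az": 0},
    {"x": 0.005,"y": 0,"z": 0,"ax": 0,"ay": 0,"az": 0},
    {"x": 0,"y": 0,"z": 0,"ax": 0,"ay": 0,"az": 0}
  ]
}}

```text
time: 13.92
position: [0.5892, 0.0595, 0.0677]
tool_rot: [-0.443, -0.551, -0.443, 0.551]
wrist_force: [-0.1, -0.7, -0.5]
gripper_width: 0.0397
```

```bash
python3 - <<'E'
from h import *
grab("side","s14",(140,170,240,280),6)
to(loc(STOP,YS,0,.007),.06,YS)
E
```

```text
t 13.97 pos [0.5893 0.0595 0.0681] yaw -12.44 F [ 0.8 -0.9 -1.3] M [-0.21 -0.04  0.  ] w 0.0397 tilt [-0.0008 -0.0001]
 shift tool xyz mm [ 8.1 -0.8  3.9]  ax 0.0002 rad ; tool y [ 0.977 -0.215 -0.001] z [-0.215 -0.977  0.   ]
```

View pics/s14.png

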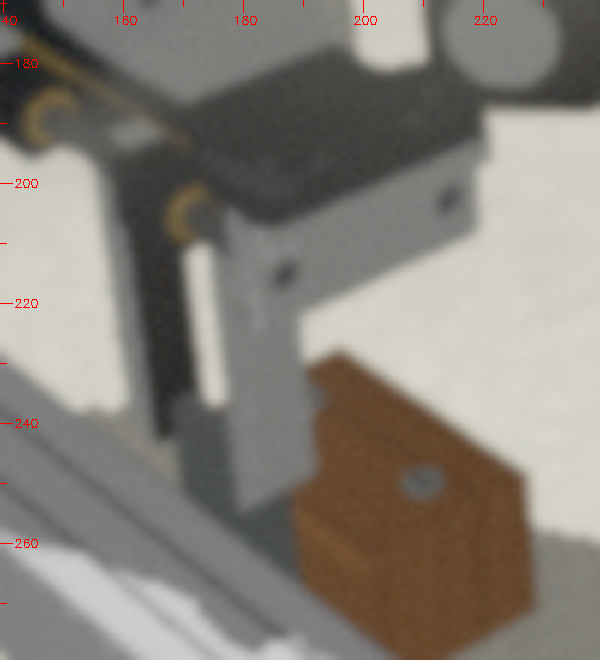

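Emit:
{"op": "send_rows", "data": {
  "plan": [
    {"x": 0.003,"y": 0,"z": 0.001,"ax": 0,"ay": 0,"az": 0},
    {"x": 0.003,"y": 0,"z": 0.001,"ax": 0,"ay": 0,"az": 0},
    {"x": 0,"y": 0,"z": 0,"ax": 0,"ay": 0,"az": 0}
  ]
}}

```text
time: 14.22
position: [0.5893, 0.0574, 0.0626]
tool_rot: [0.443, 0.551, 0.443, -0.551]
wrist_force: [1.3, 0.2, 0.1]
gripper_width: 0.04
```

Emit:
{"op": "send_rows", "data": {
  "plan": [
    {"x": 0,"y": 0,"z": 0.001,"ax": 0,"ay": 0,"az": 0},
    {"x": 0,"y": 0,"z": 0,"ax": 0,"ay": 0,"az": 0}
  ]
}}

```text
time: 14.38
position: [0.5887, 0.0565, 0.0626]
tool_rot: [-0.443, -0.551, -0.443, 0.551]
wrist_force: [1.0, 0.1, 0.3]
gripper_width: 0.0399
```

```bash
python3 - <<'E'
from h import *
to(loc(STOP,YS,0,.007),.06,YS)
E
```

```text
t 14.38 pos [0.5887 0.0565 0.0626] yaw -12.44 F [1.  0.1 0.3] M [-0.05 -0.11 -0.04] w 0.0399 tilt [-0.0003  0.    ]
 shift tool xyz mm [ 2.6 -1.   0.9]  ax 0.0002 rad ; tool y [ 0.977 -0.215 -0.   ] z [-0.215 -0.977  0.   ]
```

Emit:
{"op": "send_rows", "data": {
  "plan": [
    {"x": 0,"y": 0,"z": 0.001,"ax": 0,"ay": 0,"az": 0},
    {"x": 0,"y": 0,"z": 0,"ax": 0,"ay": 0,"az": 0}
  ]
}}

```text
time: 14.55
position: [0.5885, 0.0555, 0.0626]
tool_rot: [-0.443, -0.551, -0.443, 0.551]
wrist_force: [-0.2, 0.6, 0.2]
gripper_width: 0.0395
```

```bash
python3 - <<'E'
from h import *
to(loc(STOP,YS,0,.007),.06,YS)
E
```

```text
t 14.55 pos [0.5885 0.0555 0.0626] yaw -12.44 F [-0.2  0.6  0.2] M [ 0.05 -0.05 -0.01] w 0.0395 tilt [-0.0003  0.0001]
 shift tool xyz mm [ 2.6 -0.9 -0.1]  ax 0.0002 rad ; tool y [ 0.977 -0.215 -0.   ] z [-0.215 -0.977  0.   ]
```

Emit:
{"op": "send_rows", "data": {
  "plan": [
    {"x": 0,"y": 0,"z": 0.001,"ax": 0,"ay": 0,"az": 0},
    {"x": 0,"y": 0,"z": 0,"ax": 0,"ay": 0,"az": 0}
  ]
}}

```text
time: 14.72
position: [0.5883, 0.0547, 0.0627]
tool_rot: [0.443, 0.551, 0.443, -0.551]
wrist_force: [-0.5, 1.1, -1.1]
gripper_width: 0.0397
```

```bash
python3 - <<'E'
from h import *
to(loc(STOP,YS,0,.007),.06,YS)
E
```

```text
t 14.72 pos [0.5883 0.0547 0.0627] yaw -12.44 F [-0.5  1.1 -1.1] M [ 0.26 -0.05  0.02] w 0.0397 tilt [-0.0002  0.0003]
 shift tool xyz mm [ 2.7 -0.9 -0.9]  ax 0.0003 rad ; tool y [ 0.977 -0.215 -0.   ] z [-0.215 -0.977 -0.   ]
```

Emit:
{"op": "send_rows", "data": {
  "plan": [
    {"x": 0,"y": 0,"z": 0.001,"ax": 0,"ay": 0,"az": 0},
    {"x": 0,"y": 0,"z": 0,"ax": 0,"ay": 0,"az": 0}
  ]
}}

```text
time: 14.88
position: [0.5881, 0.0538, 0.0627]
tool_rot: [0.443, 0.551, 0.443, -0.551]
wrist_force: [-0.4, 2.1, -0.1]
gripper_width: 0.0395
```

```bash
python3 - <<'E'
from h import *
to(loc(STOP,YS,0,.007),.06,YS)
E
```

```text
t 14.88 pos [0.5881 0.0538 0.0627] yaw -12.44 F [-0.4  2.1 -0.1] M [0.44 0.06 0.02] w 0.0395 tilt [-0.0001  0.0003]
 shift tool xyz mm [ 2.7 -1.  -1.9]  ax 0.0003 rad ; tool y [ 0.977 -0.215 -0.   ] z [-0.215 -0.977 -0.   ]
```

Contact with A shows as Fy 2.1 N and Mx 0.44. I'll lower it to the bench.

Emit:
{"op": "send_rows", "data": {
  "plan": [
    {"x": 0.002,"y": 0,"z": 0,"ax": 0,"ay": 0,"az": 0},
    {"x": 0.002,"y": 0,"z": 0,"ax": 0,"ay": 0,"az": 0},
    {"x": 0,"y": 0,"z": 0,"ax": 0,"ay": 0,"az": 0}
  ]
}}

```text
time: 15.13
position: [0.5887, 0.0535, 0.0591]
tool_rot: [0.443, 0.552, 0.443, -0.551]
wrist_force: [2.0, -0.2, 4.5]
gripper_width: 0.0396
```

Emit:
{"op": "send_rows", "data": {
  "plan": [
    {"x": 0.001,"y": 0,"z": 0,"ax": 0,"ay": 0,"az": 0},
    {"x": 0.001,"y": 0,"z": 0,"ax": 0,"ay": 0,"az": 0},
    {"x": 0,"y": 0,"z": 0,"ax": 0,"ay": 0,"az": 0}
  ]
}}

```text
time: 15.38
position: [0.5889, 0.0535, 0.0574]
tool_rot: [0.443, 0.552, 0.442, -0.551]
wrist_force: [0.3, -0.1, 6.3]
gripper_width: 0.0397
```

```bash
python3 - <<'E'
from h import *
to(loc(STOP,YS,0,.007),.057,YS)
E
```

```text
t 15.38 pos [0.5889 0.0535 0.0574] yaw -12.43 F [ 0.3 -0.1  6.3] M [ 0.05 -0.04  0.02] w 0.0397 tilt [ 0.0019 -0.0003]
 shift tool xyz mm [ 0.4 -1.7 -2. ]  ax 0.0003 rad ; tool y [ 0.977 -0.215  0.002] z [-0.215 -0.977 -0.   ]
```

```bash
python3 - <<'E'
from h import *
grab("side","s15",(140,200,220,290),8)
E
```

```text
(no output)
```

View pics/s15.png

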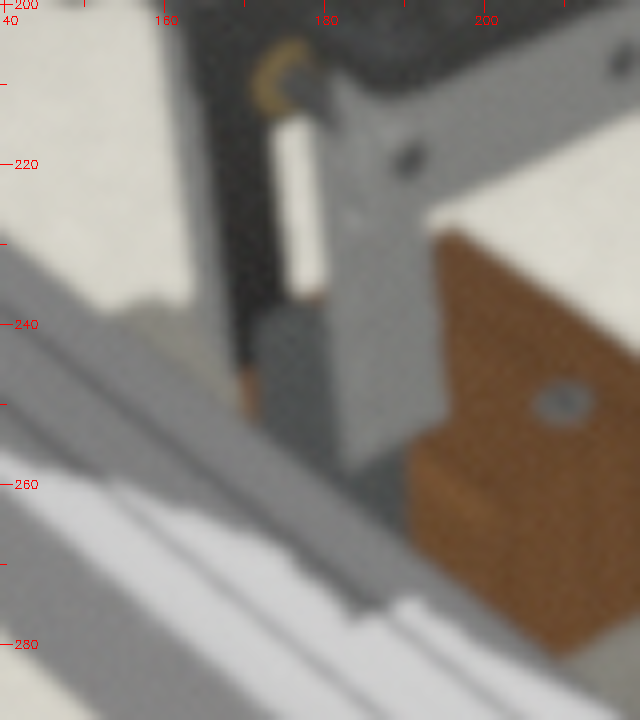

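Emit:
{"op": "send_rows", "data": {
  "plan": [
    {"x": 0,"y": 0,"z": 0,"ax": 0,"ay": 0,"az": 0},
    {"x": 0,"y": 0,"z": 0,"ax": 0,"ay": 0,"az": 0},
    {"x": 0,"y": 0,"z": 0,"ax": 0,"ay": 0,"az": 0}
  ],
  "grip": 0.052
}}

```text
time: 15.68
position: [0.588, 0.0535, 0.0564]
tool_rot: [-0.443, -0.551, -0.443, 0.551]
wrist_force: [0.6, -0.4, 0.7]
gripper_width: 0.0518
```

```bash
python3 - <<'E'
from h import *
grab("side","s16",(140,200,220,290),8)
to(loc(STOP,YS,0,.007),.057,YS)
E
```

```text
t 15.73 pos [0.588  0.0536 0.0564] yaw -12.44 F [-1.1  0.2  0.7] M [-0.04 -0.1  -0.04] w 0.0517 tilt [-0.0005 -0.0001]
 shift tool xyz mm [-0.6 -0.9 -2.1]  ax 0.0002 rad ; tool y [ 0.977 -0.215 -0.   ] z [-0.215 -0.977  0.   ]
```

View pics/s16.png

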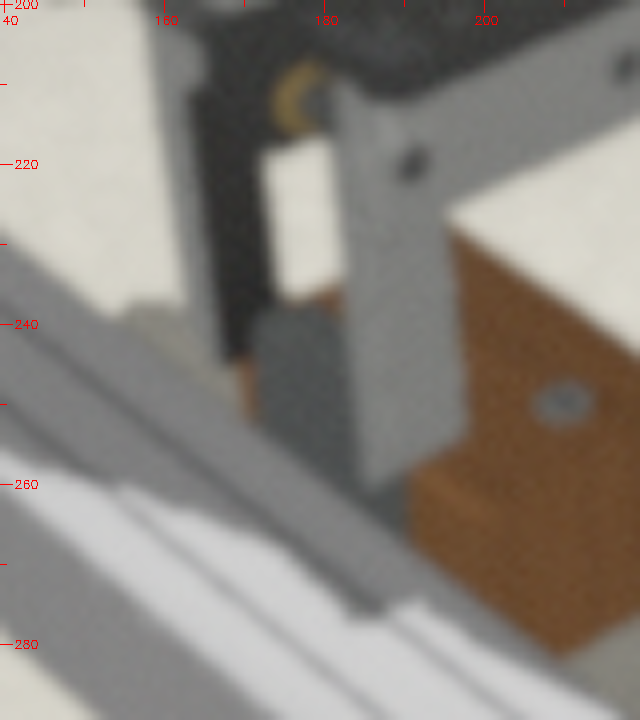

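Emit:
{"op": "send_rows", "data": {
  "plan": [
    {"x": -0.01,"y": 0,"z": 0,"ax": 0,"ay": 0,"az": 0},
    {"x": -0.025,"y": 0,"z": 0,"ax": 0,"ay": 0,"az": 0},
    {"x": -0.04,"y": 0,"z": 0,"ax": 0,"ay": 0,"az": 0},
    {"x": -0.04,"y": 0,"z": 0,"ax": 0,"ay": 0,"az": 0},
    {"x": -0.01,"y": 0,"z": 0.02,"ax": 0,"ay": 0,"az": 0}
  ]
}}

```text
time: 16.15
position: [0.5859, 0.036, 0.1889]
tool_rot: [0.445, 0.553, 0.442, -0.548]
wrist_force: [0.8, -0.1, 0.6]
gripper_width: 0.0519
```

```bash
python3 - <<'E'
from h import *
grab("side","s17",(150,215,220,285),8)
grab("top","t17",(160,140,240,220),8)
to(loc(RACK,YR,0,-.045),.19,YR)
E
```

```text
t 16.25 pos [0.5847 0.0327 0.1853] yaw -12.49 F [ 0.8 -0.4 -0.7] M [ 0.01 -0.04  0.01] w 0.052 tilt [ 0.0053 -0.0004]
 shift tool xyz mm [ -5.3 -59.3 342.9]  ax -0.0968 rad ; tool y [ 0.976 -0.216  0.005] z [-0.216 -0.976 -0.001]
```

View pics/s17.png

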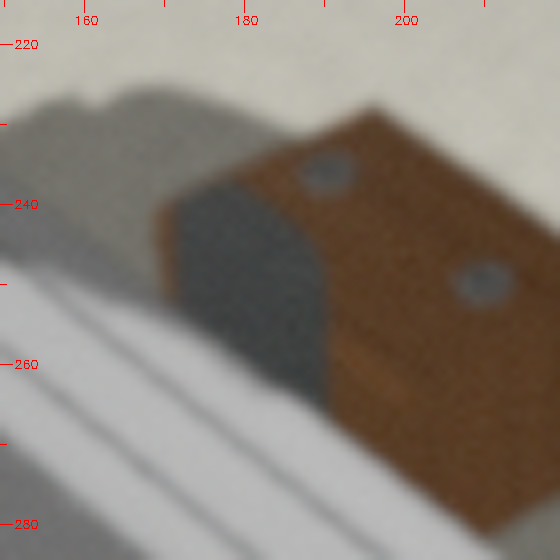

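View pics/t17.png

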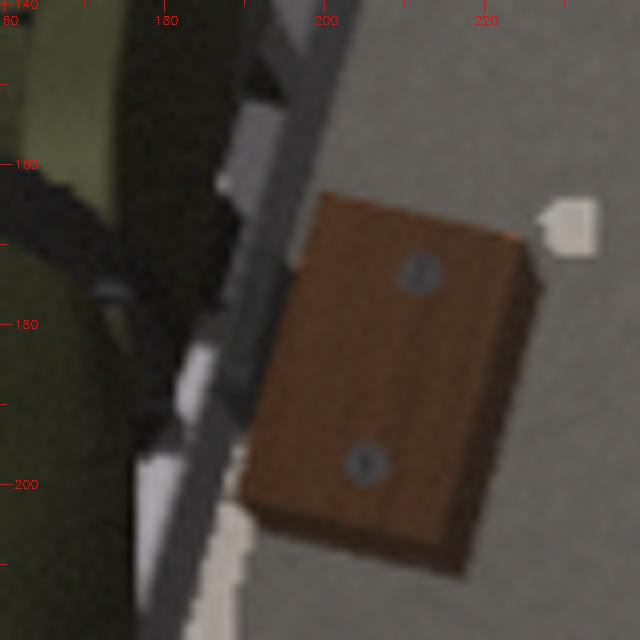

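Emit:
{"op": "send_rows", "data": {
  "plan": [
    {"x": 0,"y": -0.006,"z": 0.038,"ax": 0,"ay": 0,"az": 0},
    {"x": 0,"y": -0.006,"z": 0.038,"ax": 0,"ay": 0,"az": 0},
    {"x": 0,"y": -0.006,"z": 0.038,"ax": 0,"ay": 0,"az": 0},
    {"x": 0,"y": -0.006,"z": 0.038,"ax": 0,"ay": 0,"az": 0},
    {"x": 0,"y": -0.006,"z": 0.038,"ax": 0,"ay": 0,"az": 0}
  ]
}}

```text
time: 16.67
position: [0.5124, -0.1459, 0.1809]
tool_rot: [-0.442, -0.551, -0.443, 0.551]
wrist_force: [1.6, -0.6, 0.5]
gripper_width: 0.0521
```

Emit:
{"op": "send_rows", "data": {
  "plan": [
    {"x": 0,"y": -0.007,"z": 0.038,"ax": 0,"ay": 0,"az": 0},
    {"x": 0,"y": -0.007,"z": 0.038,"ax": 0,"ay": 0,"az": 0},
    {"x": 0,"y": -0.007,"z": 0.038,"ax": 0,"ay": 0,"az": 0},
    {"x": 0,"y": -0.008,"z": 0.039,"ax": -0.097,"ay": 0,"az": 0},
    {"x": 0,"y": 0,"z": 0,"ax": 0,"ay": 0,"az": 0}
  ]
}}

```text
time: 17.08
position: [0.4497, -0.2925, 0.1807]
tool_rot: [-0.47, -0.528, -0.471, 0.529]
wrist_force: [-0.5, -0.1, -0.0]
gripper_width: 0.0519
```

```bash
python3 - <<'E'
from h import *
f=grab("side","s18",(150,215,220,285),8); cv2.imwrite("pics/side18_raw.png",f["image"][...,::-1])
f=grab("top","t18",(160,140,240,220),8); cv2.imwrite("pics/top18_raw.png",f["image"][...,::-1])
to(loc(RACK,YR,0,-.045),.19,YR)
a=cv2.imread("pics/s8.png"); 
E
```

```text
t 17.18 pos [ 0.4517 -0.2886  0.1808] yaw -7.06 F [ 0.2  0.3 -0.6] M [ 0.03 -0.06 -0.  ] w 0.052 tilt [-0.0013  0.0011]
 shift tool xyz mm [-9.2  0.9  0.5]  ax -0.0018 rad ; tool y [ 0.992 -0.123 -0.001] z [-0.123 -0.992 -0.001]
```

View pics/s18.png

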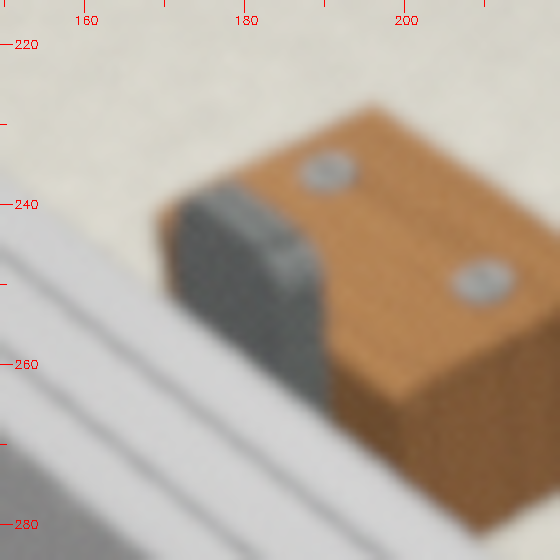

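View pics/t18.png

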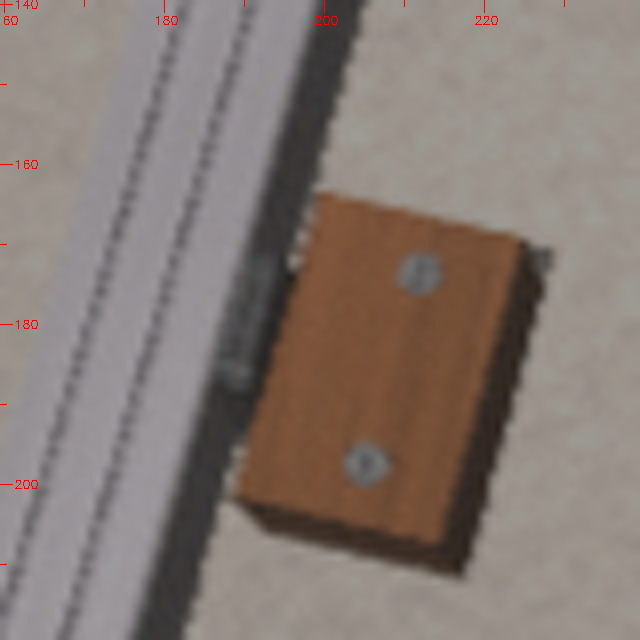

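```bash
python3 - <<'E'
from h import *
im=cv2.imread("pics/side18_raw.png"); S=10; u0,v0=155,222
im=cv2.resize(im[v0:282,u0:215],None,fx=S,fy=S,interpolation=cv2.INTER_CUBIC)
def out(yc,z0,col,x0=0):
    a=np.linspace(0,np.pi/2,6); pts=[(-.02,0)]+[(-.012-.008*np.cos(t),.067+.008*np.sin(t)) for t in a]+[(.012+.008*np.sin(t),.067+.008*np.cos(t)) for t in a]+[(.02,0)]
    P=[(proj("side",np.r_[loc(STOP,YS,x0+x,yc),z0+z])-[u0-.5,v0-.5])*S for x,z in pts]
    cv2.polylines(im,[np.array(P).astype(int)],False,col,1)
out(.002,0,(0,0,255)); out(.007,0,(0,255,0)); out(.007,.003,(255,0,0))
cv2.imwrite("pics/ov.png",im)
E
```

```text
(no output)
```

View pics/ov.png

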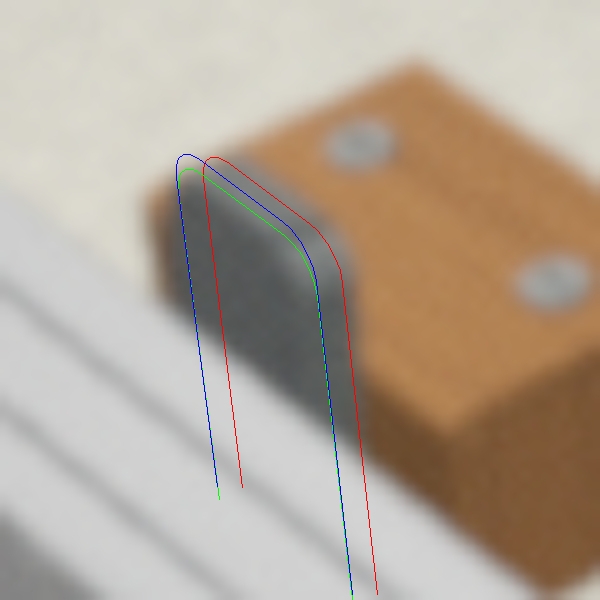

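Both packers stand flush together against the stop, and the outlines agree with standing on the bench at y'≈2 and 7. Next I'll measure the wedge's position.

```bash
python3 - <<'E'
from h import *
def RL(X):
    c,s=np.cos(YR),np.sin(YR); d=X[:2]-RACK; return (np.array([c*d[0]+s*d[1],-s*d[0]+c*d[1]])*1000).round(1)
for uv in((342.5,231),(356.5,233),(354.5,252.5),(341,250.5)): print("top",RL(at_z("top",*uv,.118)))
for uv in((335.5,163),(343,157.5),(358.5,162.5),(352,166.5)): print("side",RL(at_z("side",*uv,.118)))
print("foot", RL(at_z("top",347.5,258,.008)), [proj("side",np.r_[loc(RACK,YR,x,y),.118]).round(1).tolist() for x in(-.02,.02) for y in (-.0575,-.028)])
print([proj("top",np.r_[loc(RACK,YR,x,y),.118]).round(1).tolist() for x in(-.02,.02) for y in (-.0575,-.028)])
im=cv2.imread("pics/side_raw.png")[145:225,325:370]; cv2.imwrite("pics/wz.png",cv2.resize(im,None,fx=7,fy=7,interpolation=cv2.INTER_CUBIC))
E
```

```text
top [ 16.9 -27. ]
top [ 16.8 -55.5]
top [-23.1 -56. ]
top [-22.9 -28.6]
side [ 13.1 -22.8]
side [ 15.5 -52.9]
side [-20.1 -54.6]
side [-19.7 -31.6]
foot [-23.  -55.8] [[359.2, 162.0], [351.1, 167.2], [342.4, 156.1], [334.1, 161.1]]
[[355.4, 251.1], [340.9, 249.0], [357.6, 231.6], [343.2, 229.6]]
```

View pics/wz.png

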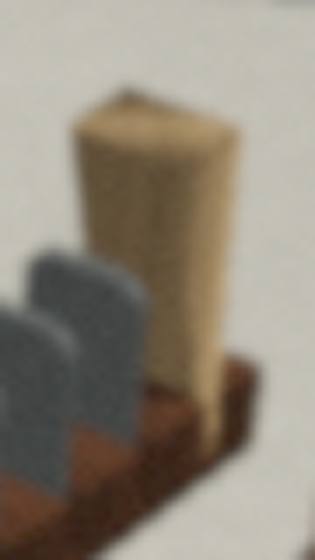

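```bash
python3 - <<'E'
from h import *
to(loc(RACK,YR,-.0025,-.043),.084,YR)
E
```

```text
t 17.18 pos [ 0.4517 -0.2886  0.1808] yaw -7.06 F [ 0.2  0.3 -0.6] M [ 0.03 -0.06 -0.  ] w 0.052 tilt [-0.0013  0.0011]
 shift tool xyz mm [96.8 -1.5 -1.4]  ax -0.0018 rad ; tool y [ 0.992 -0.123 -0.001] z [-0.123 -0.992 -0.001]
```

Emit:
{"op": "send_rows", "data": {
  "plan": [
    {"x": 0.02,"y": -0.0015,"z": -0.0015,"ax": -0.0018,"ay": 0,"az": 0},
    {"x": 0.02,"y": 0,"z": 0,"ax": 0,"ay": 0,"az": 0},
    {"x": 0.005,"y": 0,"z": 0,"ax": 0,"ay": 0,"az": 0},
    {"x": 0,"y": 0,"z": 0,"ax": 0,"ay": 0,"az": 0}
  ],
  "grip": 0.06
}}

```text
time: 17.52
position: [0.451, -0.2849, 0.1353]
tool_rot: [-0.469, -0.528, -0.471, 0.529]
wrist_force: [-0.2, -0.2, 0.8]
gripper_width: 0.0598
```

```bash
python3 - <<'E'
from h import *
grab("side","s19",(300,90,400,200),6)
to(loc(RACK,YR,-.0025,-.043),.084,YR)
E
```

```text
t 17.57 pos [ 0.4515 -0.2855  0.1366] yaw -6.74 F [-0.5  0.4  0.5] M [-0.02 -0.07  0.02] w 0.0601 tilt [-0.0009  0.0007]
 shift tool xyz mm [52.6 -1.   1.6]  ax 0.0036 rad ; tool y [ 0.993 -0.117 -0.001] z [-0.117 -0.993 -0.001]
```

View pics/s19.png

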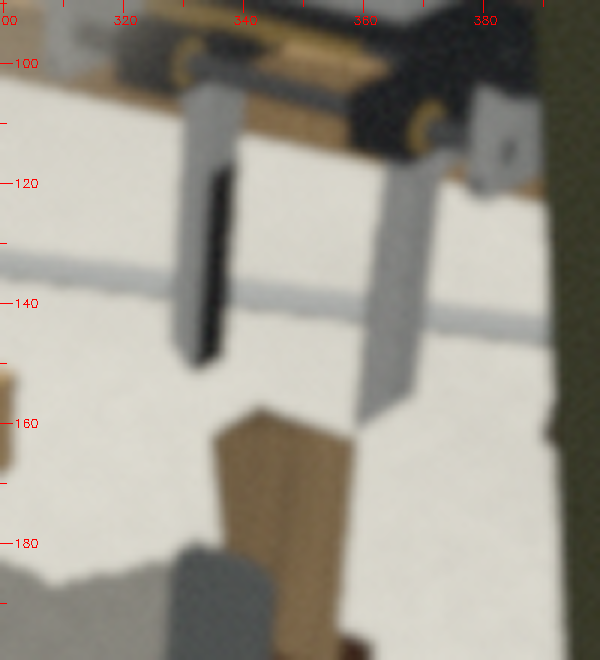

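Emit:
{"op": "send_rows", "data": {
  "plan": [
    {"x": 0.02,"y": -0.001,"z": 0.0015,"ax": 0.0036,"ay": 0,"az": 0},
    {"x": 0.02,"y": 0,"z": 0,"ax": 0,"ay": 0,"az": 0},
    {"x": 0.01,"y": 0,"z": 0,"ax": 0,"ay": 0,"az": 0},
    {"x": 0,"y": 0,"z": 0,"ax": 0,"ay": 0,"az": 0}
  ]
}}

```text
time: 17.9
position: [0.4497, -0.2871, 0.0856]
tool_rot: [-0.468, -0.529, -0.469, 0.53]
wrist_force: [0.1, -1.3, -0.7]
gripper_width: 0.0602
```

```bash
python3 - <<'E'
from h import *
to(loc(RACK,YR,-.0025,-.043),.084,YR)
E
```

```text
t 17.9 pos [ 0.4497 -0.2871  0.0856] yaw -6.97 F [ 0.1 -1.3 -0.7] M [-0.04 -0.07 -0.03] w 0.0602 tilt [-0.0018  0.0014]
 shift tool xyz mm [ 1.6  0.6 -0.3]  ax -0.0004 rad ; tool y [ 0.993 -0.121 -0.002] z [-0.121 -0.993 -0.001]
```

Emit:
{"op": "send_rows", "data": {
  "plan": [
    {"x": 0,"y": 0,"z": 0,"ax": 0,"ay": 0,"az": 0},
    {"x": 0,"y": 0,"z": 0,"ax": 0,"ay": 0,"az": 0},
    {"x": 0,"y": 0,"z": 0,"ax": 0,"ay": 0,"az": 0},
    {"x": 0,"y": 0,"z": 0,"ax": 0,"ay": 0,"az": 0},
    {"x": 0,"y": 0,"z": 0,"ax": 0,"ay": 0,"az": 0}
  ],
  "grip": 0.03,
  "squeeze": 20
}}

```text
time: 18.32
position: [0.4504, -0.2881, 0.0877]
tool_rot: [0.469, 0.53, 0.468, -0.529]
wrist_force: [-0.6, 0.7, 5.7]
gripper_width: 0.0399
```

Emit:
{"op": "send_rows", "data": {
  "plan": [
    {"x": 0,"y": 0,"z": 0,"ax": 0,"ay": 0,"az": 0},
    {"x": 0,"y": 0,"z": 0,"ax": 0,"ay": 0,"az": 0}
  ],
  "squeeze": 55
}}

```text
time: 18.48
position: [0.4505, -0.2881, 0.0877]
tool_rot: [0.469, 0.53, 0.468, -0.529]
wrist_force: [0.6, -0.1, 6.7]
gripper_width: 0.0396
```

```bash
python3 - <<'E'
from h import *
to(loc(RACK,YR,-.0025,-.043),.084,YR)
E
```

```text
t 18.48 pos [ 0.4505 -0.2881  0.0877] yaw -6.98 F [ 0.6 -0.1  6.7] M [ 0.09 -0.01 -0.  ] w 0.0396 tilt [ 0.0015 -0.001 ]
 shift tool xyz mm [ 3.7 -0.3 -1.2]  ax -0.0005 rad ; tool y [ 0.993 -0.122  0.002] z [-0.122 -0.993  0.001]
```

Emit:
{"op": "send_rows", "data": {
  "plan": [
    {"x": -0.02,"y": 0,"z": 0,"ax": 0,"ay": 0,"az": 0},
    {"x": -0.035,"y": 0,"z": 0,"ax": 0,"ay": 0,"az": 0},
    {"x": -0.04,"y": 0,"z": 0,"ax": 0,"ay": 0,"az": 0},
    {"x": -0.015,"y": 0,"z": 0,"ax": 0,"ay": 0,"az": 0},
    {"x": 0,"y": 0,"z": 0,"ax": 0,"ay": 0,"az": 0}
  ]
}}

```text
time: 18.9
position: [0.4511, -0.2886, 0.201]
tool_rot: [0.471, 0.53, 0.466, -0.529]
wrist_force: [0.7, -0.5, -0.6]
gripper_width: 0.0394
```

```bash
python3 - <<'E'
from h import *
to(loc(STOP,YS,0,.0216),.18,YS)
E
```

```text
t 18.9 pos [ 0.4511 -0.2886  0.201 ] yaw -6.98 F [ 0.7 -0.5 -0.6] M [ 0.01 -0.13  0.03] w 0.0394 tilt [ 0.0054 -0.004 ]
 shift tool xyz mm [  20.3   94.9 -373.1]  ax 0.0955 rad ; tool y [ 0.993 -0.122  0.006] z [-0.122 -0.993  0.003]
```

Emit:
{"op": "send_rows", "data": {
  "plan": [
    {"x": 0,"y": 0.0095,"z": -0.0373,"ax": 0,"ay": 0,"az": 0},
    {"x": 0,"y": 0.0095,"z": -0.0373,"ax": 0,"ay": 0,"az": 0},
    {"x": 0,"y": 0.0095,"z": -0.0373,"ax": 0,"ay": 0,"az": 0},
    {"x": 0,"y": 0.0095,"z": -0.0373,"ax": 0,"ay": 0,"az": 0},
    {"x": 0,"y": 0.0095,"z": -0.0373,"ax": 0,"ay": 0,"az": 0}
  ]
}}

```text
time: 19.32
position: [0.5197, -0.1066, 0.1956]
tool_rot: [-0.468, -0.529, -0.469, 0.53]
wrist_force: [0.8, -1.1, -0.4]
gripper_width: 0.0396
```

Emit:
{"op": "send_rows", "data": {
  "plan": [
    {"x": 0,"y": 0.0095,"z": -0.0373,"ax": 0,"ay": 0,"az": 0},
    {"x": 0,"y": 0.0095,"z": -0.0373,"ax": 0,"ay": 0,"az": 0},
    {"x": 0,"y": 0.0095,"z": -0.0373,"ax": 0,"ay": 0,"az": 0},
    {"x": 0,"y": 0.0095,"z": -0.0373,"ax": 0,"ay": 0,"az": 0},
    {"x": 0,"y": 0.0095,"z": -0.0373,"ax": 0.0955,"ay": 0,"az": 0}
  ]
}}

```text
time: 19.73
position: [0.5895, 0.0728, 0.1954]
tool_rot: [-0.443, -0.55, -0.444, 0.551]
wrist_force: [0.8, -1.2, -0.1]
gripper_width: 0.0395
```

Emit:
{"op": "send_rows", "data": {
  "plan": [
    {"x": 0.02,"y": 0,"z": 0,"ax": 0,"ay": 0,"az": 0},
    {"x": 0,"y": 0,"z": 0,"ax": 0,"ay": 0,"az": 0},
    {"x": 0,"y": 0,"z": 0,"ax": 0,"ay": 0,"az": 0},
    {"x": 0,"y": 0,"z": 0,"ax": 0,"ay": 0,"az": 0}
  ]
}}

```text
time: 20.07
position: [0.5894, 0.07, 0.1768]
tool_rot: [-0.443, -0.551, -0.443, 0.552]
wrist_force: [-0.9, -0.3, -0.4]
gripper_width: 0.0401
```

```bash
python3 - <<'E'
from h import *
to(loc(STOP,YS,0,.0216),.15,YS)
E
```

```text
t 20.07 pos [0.5894 0.07   0.1768] yaw -12.46 F [-0.9 -0.3 -0.4] M [-0.03 -0.07 -0.03] w 0.0401 tilt [-0.0006 -0.0001]
 shift tool xyz mm [26.8  1.4 -0.4]  ax -0.0003 rad ; tool y [ 0.976 -0.216 -0.001] z [-0.216 -0.976  0.   ]
```

Emit:
{"op": "send_rows", "data": {
  "plan": [
    {"x": 0.014,"y": 0.0014,"z": 0,"ax": 0,"ay": 0,"az": 0},
    {"x": 0,"y": 0,"z": 0,"ax": 0,"ay": 0,"az": 0},
    {"x": 0,"y": 0,"z": 0,"ax": 0,"ay": 0,"az": 0}
  ]
}}

```text
time: 20.32
position: [0.5907, 0.0697, 0.1631]
tool_rot: [-0.442, -0.551, -0.443, 0.552]
wrist_force: [-0.1, -0.3, 0.0]
gripper_width: 0.0394
```

```bash
python3 - <<'E'
from h import *
st()
grab("side","s20",(130,170,230,280),6)
f=grab("top","t20",(160,140,240,220),8)
to(loc(STOP,YS,0,.0216),.15,YS)
E
```

```text
t 20.32 pos [0.5907 0.0697 0.1631] yaw -12.5 F [-0.1 -0.3  0. ] M [-0.02 -0.1  -0.  ] w 0.0394 tilt [-0.0004 -0.0001]
 shift tool xyz mm [0. 0. 0.]  ax -0.2182 rad ; tool y [ 0.976 -0.216 -0.   ] z [-0.216 -0.976  0.   ]
t 20.42 pos [0.5911 0.07   0.1637] yaw -12.48 F [0.9 0.3 0.1] M [-0.02 -0.09 -0.02] w 0.0396 tilt [0.0009 0.0001]
 shift tool xyz mm [13.7 -0.4  0. ]  ax -0.0006 rad ; tool y [ 0.976 -0.216  0.001] z [-0.216 -0.976 -0.   ]
```

View pics/s20.png

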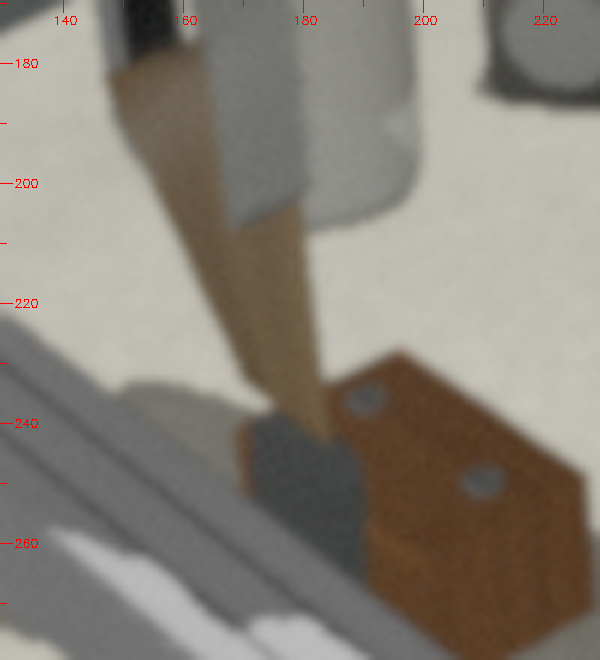

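View pics/t20.png

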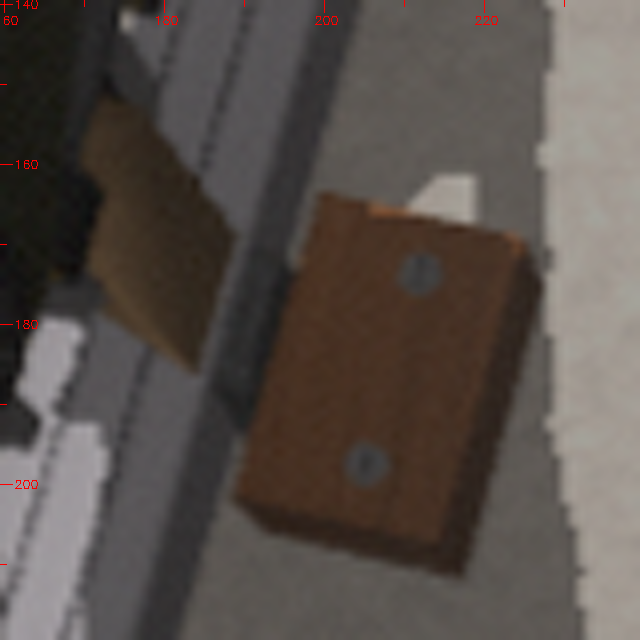

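```bash
python3 - <<'E'
from h import *
z=.0834
for n,u,v in(("side",171,233.3),("side",183.7,243.3),("top",189.2,168.5),("top",184.2,186.5)): print(n,SL(at_z(n,u,v,z)))
# B in pics 18: side front shoulder; top: B extents at z .075
for n,u,v,zz in(("top",193.5,171.5,.075),("top",187,187,.075),("side",171.3,242,.067),("side",188,258,.05)): print("pk",n,SL(at_z(n,u,v,zz)))
E
python3 - <<'E'
import sys; sys.path.insert(0,'.')
from h import *
im=cv2.imread("pics/top18_raw.png")
# profile across packers at z=.072 in stop frame
for x0 in(-.012,0,.008):
    w=rect("top",im,STOP,YS,.075,(x0-.004,x0+.004),(-.012,.03),1000).mean((0,2)); print(x0,w.round().astype(int))
E
```

```text
side [19.1  8.3]
side [-18.7   9.3]
top [19.9  8.5]
top [-21.2   8. ]
pk top [17.6 -0.2]
pk top [-19.2   4.1]
pk side [18.1 10.4]
pk side [-18.1   4. ]
-0.012 [ 85  84  80  71  58  46  40  44  52  63  74  80  80  77  74  75  76  79
  85  97 114 129 141 148 150 150 150 151 151 151 150 150 149 147 140 129
 118 113 120 136 149]
0 [ 86  84  78  69  57  45  40  41  47  57  68  76  78  75  70  69  73  79
  84  93 108 126 142 148 150 150 149 148 149 150 150 150 149 147 141 133
 122 115 120 133 146]
0.008 [ 88  85  80  69  56  45  40  41  46  55  65  74  76  73  70  70  75  81
  87  96 111 127 140 146 148 148 149 149 149 149 149 149 149 148 143 135
 124 117 119 132 145]
```

The wedge tip spans y'≈7.3–9.3, B's front face is at about 8–9 and the stile is at about 14. I'll shift 2.8 mm towards the stile, then lower.

Emit:
{"op": "send_rows", "data": {
  "plan": [
    {"x": 0,"y": 0,"z": -0.0028,"ax": 0,"ay": 0,"az": 0},
    {"x": 0,"y": 0,"z": 0,"ax": 0,"ay": 0,"az": 0},
    {"x": 0.008,"y": 0,"z": 0,"ax": 0,"ay": 0,"az": 0},
    {"x": 0.004,"y": 0,"z": 0,"ax": 0,"ay": 0,"az": 0},
    {"x": 0,"y": 0,"z": 0,"ax": 0,"ay": 0,"az": 0}
  ]
}}

```text
time: 20.83
position: [0.591, 0.0733, 0.1492]
tool_rot: [-0.442, -0.551, -0.443, 0.552]
wrist_force: [0.0, 0.8, -2.4]
gripper_width: 0.0393
```

```bash
python3 - <<'E'
from h import *
grab("side","s21",(150,190,220,280),8)
to(loc(STOP,YS,0,.0244),.15,YS)
E
```

```text
t 20.88 pos [0.5912 0.0733 0.1499] yaw -12.45 F [ 0.4 -0.1 -0. ] M [-0.03 -0.12  0.03] w 0.0394 tilt [-0.0014 -0.0001]
 shift tool xyz mm [-0.1  0.3  0.4]  ax 0.0 rad ; tool y [ 0.976 -0.216 -0.001] z [-0.216 -0.976  0.   ]
```

View pics/s21.png

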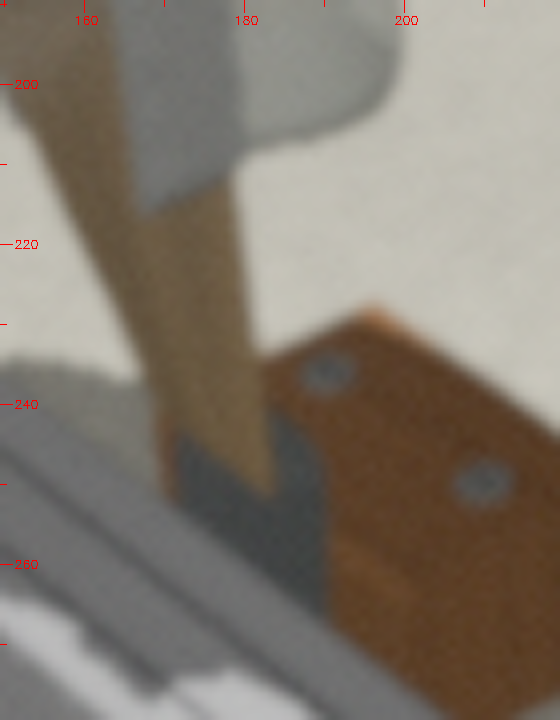

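```bash
python3 - <<'E'
from h import *
print(SL(at_z("side",183.5,252,.070)),SL(at_z("side",171,243,.070)))
E
```

```text
[-22.3  13.7] [12.5 14.4]
```

Emit:
{"op": "send_rows", "data": {
  "plan": [
    {"x": 0.006,"y": 0,"z": 0,"ax": 0,"ay": 0,"az": 0},
    {"x": 0.005,"y": 0,"z": 0,"ax": 0,"ay": 0,"az": 0},
    {"x": 0,"y": 0,"z": 0,"ax": 0,"ay": 0,"az": 0}
  ]
}}

```text
time: 21.13
position: [0.5911, 0.0733, 0.1383]
tool_rot: [-0.442, -0.551, -0.443, 0.552]
wrist_force: [-0.6, 0.4, 0.0]
gripper_width: 0.0395
```

```bash
python3 - <<'E'
from h import *
grab("side","s22",(150,200,220,290),8)
to(loc(STOP,YS,0,.0244),.15,YS)
E
```

```text
t 21.18 pos [0.5912 0.0733 0.1389] yaw -12.45 F [ 0.5 -0.2 -0.2] M [-0.03  0.01 -0.06] w 0.0393 tilt [-0.0012 -0.    ]
 shift tool xyz mm [-11.1   0.2   0.4]  ax 0.0 rad ; tool y [ 0.976 -0.216 -0.001] z [-0.216 -0.976  0.   ]
```

View pics/s22.png

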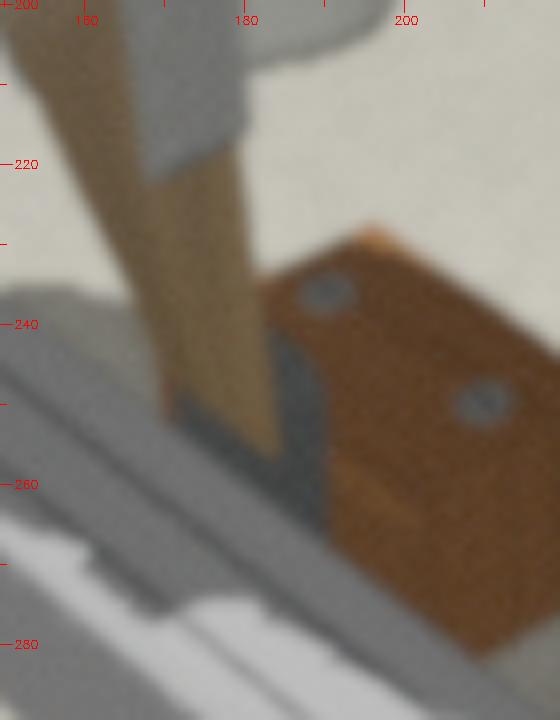

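```bash
python3 - <<'E'
from h import *
print(SL(at_z("side",184.5,257.5,.059)),SL(at_z("side",171.5,248,.059)), "stile sil", SL(at_z("side",190.8,267.5,.05)),SL(at_z("side",180,259.5,.05)))
E
```

```text
[-23.   13.5] [13.4 14.2] stile sil [-41.6  15.3] [-12.2  15.9]
```

Emit:
{"op": "send_rows", "data": {
  "plan": [
    {"x": 0,"y": 0.0015,"z": 0.001,"ax": 0,"ay": 0,"az": 0},
    {"x": 0.006,"y": 0,"z": 0,"ax": 0,"ay": 0,"az": 0},
    {"x": 0.006,"y": 0,"z": 0,"ax": 0,"ay": 0,"az": 0},
    {"x": 0,"y": 0,"z": 0,"ax": 0,"ay": 0,"az": 0}
  ]
}}

```text
time: 21.52
position: [0.5922, 0.0719, 0.1261]
tool_rot: [-0.442, -0.551, -0.443, 0.552]
wrist_force: [0.2, -0.9, -1.7]
gripper_width: 0.0394
```

```bash
python3 - <<'E'
from h import *
grab("side","s23",(150,200,220,290),8)
to(loc(STOP,YS,0,.0234),.12,YS)
E
```

```text
t 21.57 pos [0.5924 0.072  0.1268] yaw -12.45 F [-1.  -0.1 -0.7] M [-0.03 -0.04  0.01] w 0.0395 tilt [-0.0015 -0.0001]
 shift tool xyz mm [ 6.8 -1.2  0.4]  ax -0.0001 rad ; tool y [ 0.976 -0.216 -0.001] z [-0.216 -0.976  0.   ]
```

View pics/s23.png

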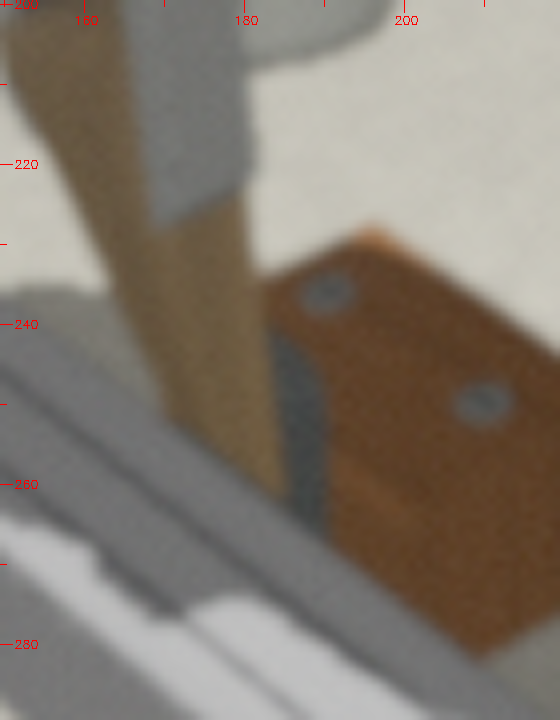

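The foot has entered the gap with no contact force. I'll press on in small steps and watch the force.

Emit:
{"op": "send_rows", "data": {
  "plan": [
    {"x": 0.003,"y": 0,"z": 0,"ax": 0,"ay": 0,"az": 0},
    {"x": 0.003,"y": 0,"z": 0,"ax": 0,"ay": 0,"az": 0},
    {"x": 0,"y": 0,"z": 0,"ax": 0,"ay": 0,"az": 0}
  ]
}}

```text
time: 21.82
position: [0.5926, 0.072, 0.1211]
tool_rot: [-0.443, -0.551, -0.443, 0.551]
wrist_force: [-0.0, -1.0, -0.1]
gripper_width: 0.0397
```

```bash
python3 - <<'E'
from h import *
st()
E
```

```text
t 21.82 pos [0.5926 0.072  0.1211] yaw -12.45 F [-0.  -1.  -0.1] M [-0.02 -0.06  0.02] w 0.0397 tilt [-0.0007 -0.    ]
 shift tool xyz mm [0. 0. 0.]  ax -0.2173 rad ; tool y [ 0.976 -0.216 -0.001] z [-0.216 -0.976  0.   ]
```

Emit:
{"op": "send_rows", "data": {
  "plan": [
    {"x": 0.002,"y": 0,"z": 0,"ax": 0,"ay": 0,"az": 0},
    {"x": 0.002,"y": 0,"z": 0,"ax": 0,"ay": 0,"az": 0},
    {"x": 0,"y": 0,"z": 0,"ax": 0,"ay": 0,"az": 0}
  ]
}}

```text
time: 22.07
position: [0.5929, 0.072, 0.1177]
tool_rot: [0.443, 0.551, 0.443, -0.551]
wrist_force: [1.1, -0.5, -0.9]
gripper_width: 0.0396
```

```bash
python3 - <<'E'
from h import *
st()
E
```

```text
t 22.07 pos [0.5929 0.072  0.1177] yaw -12.45 F [ 1.1 -0.5 -0.9] M [-0.18 -0.24  0.08] w 0.0396 tilt [ 0.0005 -0.0001]
 shift tool xyz mm [0. 0. 0.]  ax -0.2173 rad ; tool y [ 0.976 -0.216  0.   ] z [-0.216 -0.976 -0.   ]
```

Emit:
{"op": "send_rows", "data": {
  "plan": [
    {"x": 0.002,"y": 0,"z": 0.0005,"ax": 0,"ay": 0,"az": 0},
    {"x": 0.002,"y": 0,"z": 0.0003,"ax": 0,"ay": 0,"az": 0},
    {"x": 0,"y": 0,"z": 0,"ax": 0,"ay": 0,"az": 0}
  ]
}}

```text
time: 22.32
position: [0.5932, 0.0716, 0.1142]
tool_rot: [0.443, 0.552, 0.443, -0.551]
wrist_force: [1.8, 2.5, 3.0]
gripper_width: 0.0397
```

```bash
python3 - <<'E'
from h import *
st()
E
```

```text
t 22.32 pos [0.5932 0.0716 0.1142] yaw -12.45 F [1.8 2.5 3. ] M [ 0.64 -0.59  0.06] w 0.0397 tilt [0.0018 0.0009]
 shift tool xyz mm [0. 0. 0.]  ax -0.2173 rad ; tool y [ 0.976 -0.216  0.002] z [-0.216 -0.976 -0.001]
```

Emit:
{"op": "send_rows", "data": {
  "plan": [
    {"x": 0.002,"y": 0,"z": 0,"ax": 0,"ay": 0,"az": 0},
    {"x": 0.002,"y": 0,"z": 0,"ax": 0,"ay": 0,"az": 0},
    {"x": 0,"y": 0,"z": 0,"ax": 0,"ay": 0,"az": 0}
  ]
}}

```text
time: 22.57
position: [0.5932, 0.0718, 0.1102]
tool_rot: [0.443, 0.552, 0.443, -0.55]
wrist_force: [2.4, 3.2, 4.0]
gripper_width: 0.0394
```

```bash
python3 - <<'E'
from h import *
st()
grab("side","s24",(150,200,220,290),8)
E
```

```text
t 22.57 pos [0.5932 0.0718 0.1102] yaw -12.45 F [2.4 3.2 4. ] M [ 0.89 -0.69  0.08] w 0.0394 tilt [0.0021 0.001 ]
 shift tool xyz mm [0. 0. 0.]  ax -0.2172 rad ; tool y [ 0.977 -0.216  0.002] z [-0.216 -0.977 -0.001]
```

View pics/s24.png

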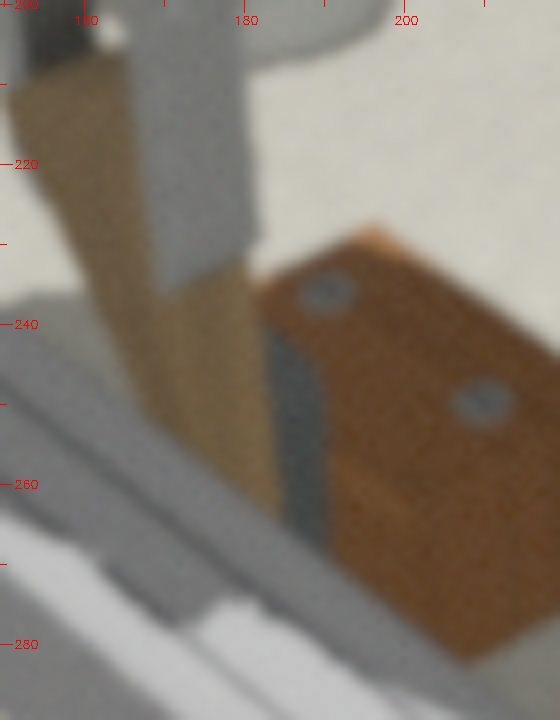

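The wedge is touching B (Fy 3 N, Fz 4 N). I'll continue in small steps.

Emit:
{"op": "send_rows", "data": {
  "plan": [
    {"x": 0.002,"y": 0,"z": -0.0003,"ax": 0,"ay": 0,"az": 0},
    {"x": 0.002,"y": 0,"z": 0,"ax": 0,"ay": 0,"az": 0},
    {"x": 0,"y": 0,"z": 0,"ax": 0,"ay": 0,"az": 0}
  ]
}}

```text
time: 22.87
position: [0.5932, 0.0719, 0.1063]
tool_rot: [0.443, 0.552, 0.443, -0.551]
wrist_force: [1.7, 3.2, 4.2]
gripper_width: 0.0396
```

```bash
python3 - <<'E'
from h import *
st()
E
```

```text
t 22.87 pos [0.5932 0.0719 0.1063] yaw -12.44 F [1.7 3.2 4.2] M [ 0.89 -0.62  0.07] w 0.0396 tilt [0.0018 0.0007]
 shift tool xyz mm [0. 0. 0.]  ax -0.2172 rad ; tool y [ 0.977 -0.215  0.002] z [-0.215 -0.977 -0.001]
```

Emit:
{"op": "send_rows", "data": {
  "plan": [
    {"x": 0.002,"y": 0,"z": 0,"ax": 0,"ay": 0,"az": 0},
    {"x": 0.002,"y": 0,"z": 0,"ax": 0,"ay": 0,"az": 0},
    {"x": 0,"y": 0,"z": 0,"ax": 0,"ay": 0,"az": 0}
  ]
}}

```text
time: 23.12
position: [0.594, 0.0716, 0.1043]
tool_rot: [0.444, 0.552, 0.442, -0.55]
wrist_force: [-1.1, 0.8, 20.4]
gripper_width: 0.0399
```

```bash
python3 - <<'E'
from h import *
st()
E
```

```text
t 23.12 pos [0.594  0.0716 0.1043] yaw -12.44 F [-1.1  0.8 20.4] M [0.24 0.34 0.06] w 0.0399 tilt [0.0044 0.0001]
 shift tool xyz mm [0. 0. 0.]  ax -0.2172 rad ; tool y [ 0.977 -0.215  0.004] z [-0.215 -0.977 -0.001]
```

Fz jumped to 20 N at TCP z 0.1043. I'll check whether the stile has closed.

```bash
python3 - <<'E'
from h import *
a=grab("side","s25",(60,200,260,360),4)["image"]; b=grab("top","t25",(120,90,240,280),4)["image"]
cv2.imwrite("pics/side25_raw.png",a[...,::-1]);cv2.imwrite("pics/top25_raw.png",b[...,::-1]); st()
E
```

```text
t 23.22 pos [0.594  0.0715 0.1043] yaw -12.45 F [-1.5  0.  21.3] M [0.19 0.32 0.07] w 0.0395 tilt [0.0045 0.0002]
 shift tool xyz mm [0. 0. 0.]  ax -0.2173 rad ; tool y [ 0.976 -0.216  0.004] z [-0.216 -0.976 -0.001]
```

View pics/s25.png

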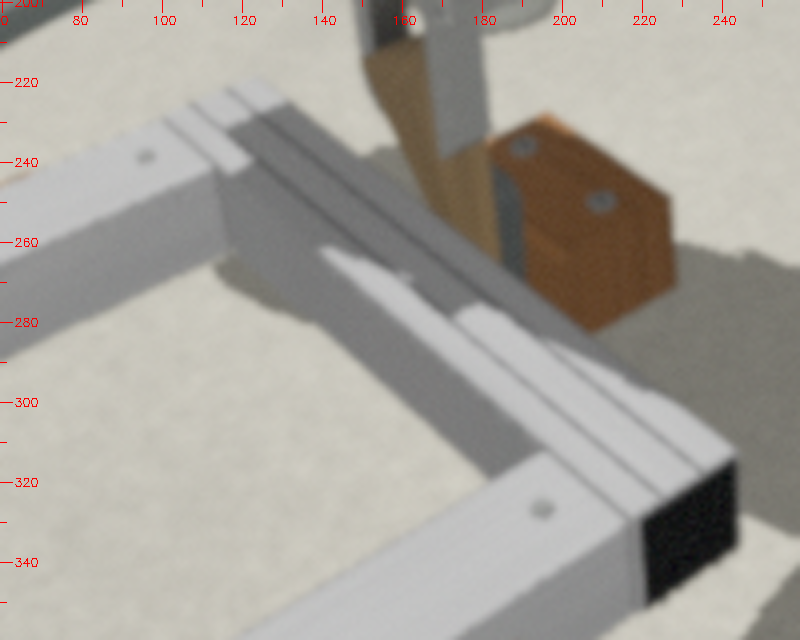

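View pics/t25.png

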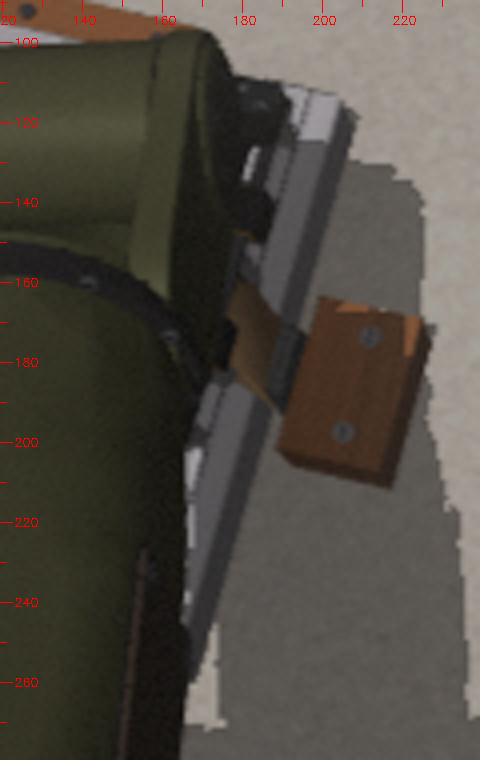

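```bash
python3 - <<'E'
from h import *
a=cv2.imread("pics/side_raw.png")[300:360,180:255]; b=cv2.imread("pics/side25_raw.png")[300:360,180:255]
cv2.imwrite("pics/seam.png",cv2.resize(np.vstack([a,b]),None,fx=5,fy=5,interpolation=cv2.INTER_CUBIC))
org=np.array([.5855,.0455]); yaw=np.deg2rad(-12.45)
for nm in("side_raw","side18_raw","side25_raw"):
    im=cv2.imread(f"pics/{nm}.png"); w=rect("side",im,org,yaw,.05,(-.165,-.14),(.03,.1),1000).mean((0,2)); print(nm,w.round().astype(int))
E
```

```text
side_raw [189 188 186 180 171 161 159 166 175 183 186 187 187 187 187 187 188 189
 190 189 188 183 173 163 160 167 178 185 188 188 188 188 188 187 187 185
 180 169 153 134 117 109 119 141 163 178 185 188 189 188 188 188 188 188
 188 188 185 183 179 175 173 172 172 173 176 180 184 186 187 188]
side18_raw [208 208 206 200 190 180 178 185 196 203 206 207 207 207 207 207 208 209
 209 210 208 203 193 182 179 187 198 205 208 208 208 208 207 207 207 205
 200 189 172 152 134 126 137 160 183 198 205 207 208 208 208 208 208 208
 208 207 206 202 198 195 192 191 192 193 196 200 204 206 207 207]
side25_raw [195 196 196 197 197 196 194 188 178 169 168 176 186 192 194 195 195 195
 195 196 196 197 198 198 196 190 181 171 168 177 187 193 196 196 196 196
 195 195 195 193 187 177 168 168 178 187 193 196 196 196 196 196 196 196
 196 195 194 190 186 183 181 180 180 181 184 188 192 194 195 195]
```

View pics/seam.png

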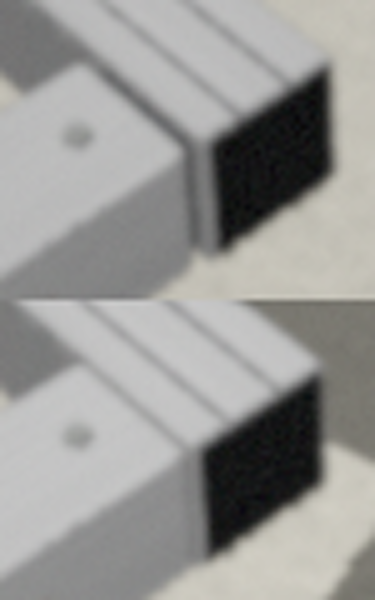

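The seam went from a wide dark gap to a hairline, and the stile moved about 4 mm, so it has closed. I'll add one slight press to confirm it is firmly tight and not still sliding.

Emit:
{"op": "send_rows", "data": {
  "plan": [
    {"x": 0.0008,"y": 0,"z": 0,"ax": 0,"ay": 0,"az": 0},
    {"x": 0,"y": 0,"z": 0,"ax": 0,"ay": 0,"az": 0},
    {"x": 0,"y": 0,"z": 0,"ax": 0,"ay": 0,"az": 0}
  ]
}}

```text
time: 23.47
position: [0.5941, 0.0715, 0.1038]
tool_rot: [0.444, 0.553, 0.442, -0.55]
wrist_force: [-2.0, 0.0, 22.5]
gripper_width: 0.0395
```

Emit:
{"op": "send_rows", "data": {
  "plan": [
    {"x": 0,"y": 0,"z": 0,"ax": 0,"ay": 0,"az": 0},
    {"x": 0,"y": 0,"z": 0,"ax": 0,"ay": 0,"az": 0},
    {"x": 0,"y": 0,"z": 0,"ax": 0,"ay": 0,"az": 0},
    {"x": 0,"y": 0,"z": 0,"ax": 0,"ay": 0,"az": 0},
    {"x": 0,"y": 0,"z": 0,"ax": 0,"ay": 0,"az": 0}
  ]
}}

```text
time: 23.88
position: [0.5941, 0.0714, 0.1037]
tool_rot: [0.444, 0.553, 0.442, -0.55]
wrist_force: [-2.1, -0.0, 23.1]
gripper_width: 0.0394
```

```bash
python3 - <<'E'
from h import *
st()
a=grab("side","s26",(130,190,240,300),6)["image"]
full=ctrl.grab_frame("side")["image"]; cv2.imwrite("pics/full26.png",full[...,::-1])
E
```

```text
t 23.88 pos [0.5941 0.0714 0.1037] yaw -12.45 F [-2.1 -0.  23.1] M [0.15 0.46 0.05] w 0.0394 tilt [0.0049 0.0001]
 shift tool xyz mm [0. 0. 0.]  ax -0.2173 rad ; tool y [ 0.976 -0.216  0.005] z [-0.216 -0.976 -0.001]
```

View pics/s26.png

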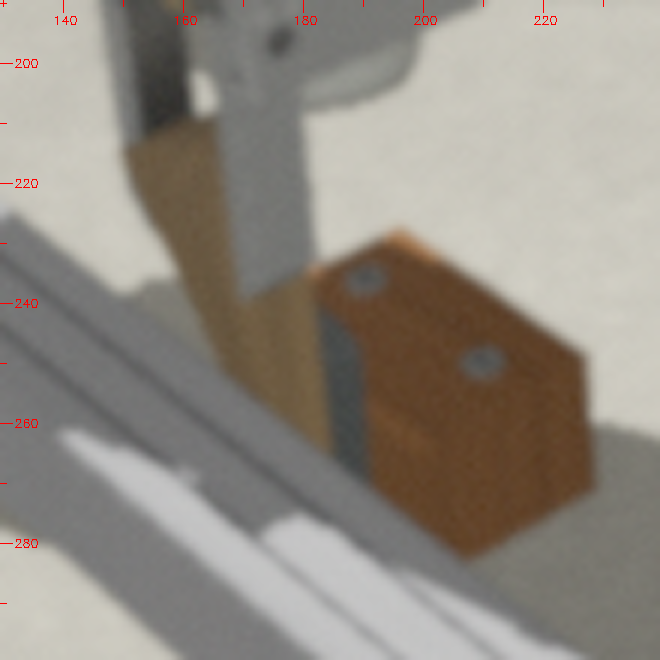

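View pics/full26.png

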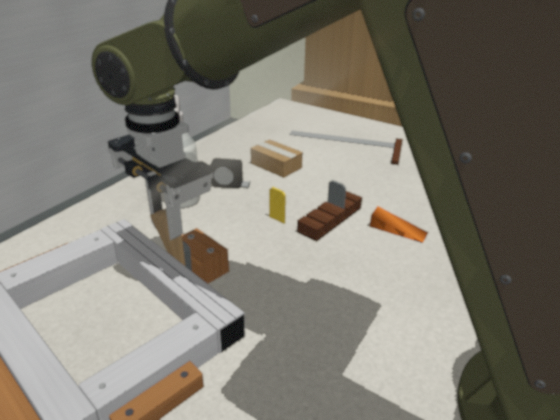

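Emit:
{"op": "send_rows", "data": {
  "plan": [
    {"x": 0.001,"y": 0,"z": 0,"ax": 0,"ay": 0,"az": 0},
    {"x": 0,"y": 0,"z": 0,"ax": 0,"ay": 0,"az": 0},
    {"x": 0,"y": 0,"z": 0,"ax": 0,"ay": 0,"az": 0},
    {"x": 0,"y": 0,"z": 0,"ax": 0,"ay": 0,"az": 0}
  ],
  "squeeze": 60
}}

```text
time: 24.32
position: [0.5943, 0.0713, 0.103]
tool_rot: [0.444, 0.553, 0.442, -0.55]
wrist_force: [-2.5, -0.6, 24.3]
gripper_width: 0.0398
```

```bash
python3 - <<'E'
from h import *
st()
b=ctrl.grab_frame("side")["image"][...,::-1]; cv2.imwrite("pics/side27_raw.png",b)
a=cv2.imread("pics/side25_raw.png")
cv2.imwrite("pics/cmp.png",cv2.resize(np.hstack([a[195:285,140:205],b[195:285,140:205]]),None,fx=6,fy=6,interpolation=cv2.INTER_CUBIC))
E
```

```text
t 24.32 pos [0.5943 0.0713 0.103 ] yaw -12.45 F [-2.5 -0.6 24.3] M [-0.16  0.46  0.13] w 0.0398 tilt [ 0.0054 -0.0002]
 shift tool xyz mm [0. 0. 0.]  ax -0.2173 rad ; tool y [ 0.976 -0.216  0.005] z [-0.216 -0.976 -0.001]
```

View pics/cmp.png

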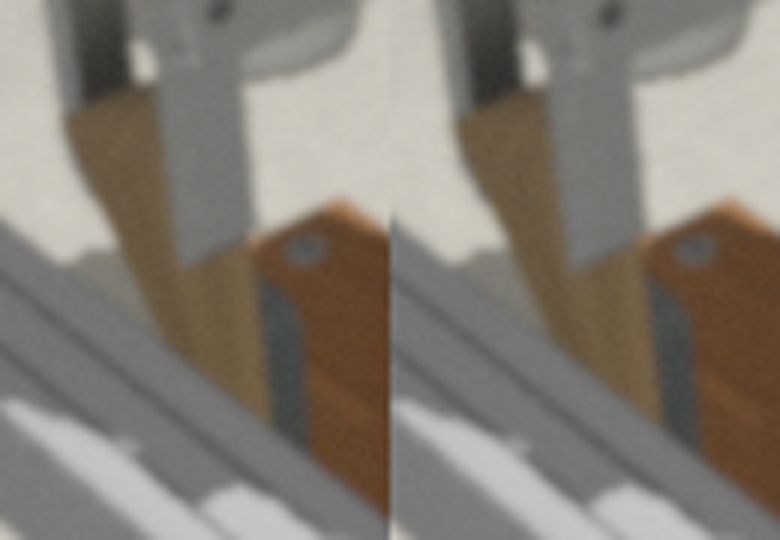

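Force holds at about 24 N against 4 N while sliding, the wedge foot is about 23 mm above the bench, and the seam is closed. It is firmly tight, so I'll do a last seam check and hand in.

```bash
python3 - <<'E'
from h import *
org=np.array([.5855,.0455]); yaw=np.deg2rad(-12.45)
im=cv2.imread("pics/side27_raw.png"); w=rect("side",im,org,yaw,.05,(-.165,-.14),(.03,.1),1000).mean((0,2)); print(w.round().astype(int)[:50])
st(); print(ctrl.finish_job())
E
```

```text
[196 196 196 196 197 196 194 188 178 169 168 176 186 192 195 195 195 195
 196 196 196 197 198 198 196 191 181 171 168 177 187 194 196 197 196 196
 196 196 195 193 187 177 168 169 178 188 193 196 197 197]
t 24.37 pos [0.5943 0.0713 0.103 ] yaw -12.45 F [-1.2 -2.3 24. ] M [-0.11  0.44  0.07] w 0.0396 tilt [ 0.0054 -0.0002]
 shift tool xyz mm [0. 0. 0.]  ax -0.2173 rad ; tool y [ 0.976 -0.216  0.005] z [-0.216 -0.976 -0.001]
the job is handed in; nothing more can be done
None
```

The stile is closed on its rails and the wedge is tight. I handed the job in at 24.4 s, still gripping the wedge at 60 N and pressing it down.

**What I did:** I stood two grey packers from the rack (packer3, then packer2) upright on the bench, one in front of the other, against the stop face. I then pushed the beech wedge down, thin end first, between them and the stile. I did not touch the yellow or orange look-alikes, or the bottle, carton and tape measure.

**Last checks:**
- **Stile:** it moved about 4 mm, and the seam at the rails went from a wide dark gap to a hairline that did not change with further pressing.
- **Wedge:** the push rose from about 4 N while sliding to a steady 24 N, with the wedge foot still about 23 mm above the bench.

**What did not agree:**
- **Gap size:** the camera estimate of the closed gap was about 18.7 mm, but the wedge's final depth suggests about 17.5 mm.
- **Final presses:** the last 1.8 mm of commanded push lowered the gripper about 1.3 mm for only 3 N more. That could be the wedge settling or slipping slightly in the grip. I stopped there so as not to force it.
- **Second packer:** it took about 6 N to seat on the bench without a sharp stop. The pictures afterwards show it level with the first.

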